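# Fit the transport lock rod to a wafer chuck stage

## Robot

A 7-joint arm with a two-finger parallel gripper is mounted at the origin on the work surface. World frame = base frame: x ahead of the robot, y to its left, z up, the work surface at z = 0. Lengths are in m, angles in rad, forces in N, time in s.
With the tool pointing down it reaches from about 0.4 to 0.875 m from the base axis. Payload 19.3 kg.
Tool frame: the origin (TCP) lies at the very end of the fingers, on their centre line; the grasp point (between the pads) lies bot.grasp_offset behind it (bot.grasp_offset is the distance from the TCP to the grasp point, in m); z points along the fingers, y is the direction in which the jaws open and shut (so a half turn about z gives the same grasp; the last joint's range is limited). The gripper opens to 85 mm and grips with 20 to 120 N. Pads are 22 mm wide; open, the fingers measure 114 mm over their backs; the gripper's body (76 mm by 85 mm) begins 54 mm behind the grasp point. The pads swing forward as they close: fully open they stand 13 mm farther back than shut.
Start: joints at [-1.328, 0.521, -0.036, 1.599, 0.021, 1.021, -0.113], TCP at [0.192, 0.595, 0.231] pointing down, gripper open.
Joint ranges: [-2.91, 2.91], [-0.3, 2.13], [-1.5, 1.42], [0.17, 2.43], [-1.26, 4.41], [0.16, 1.93], [-2.52, 2.52]. Speed limits (rad/s): [1.89, 1.89, 2.39, 2.39, 3.01, 3.01, 3.01].

## Interface

Orientations are given as [roll, pitch, yaw] about the fixed x, y, z axes, in that order (R = Rz(yaw) Ry(pitch) Rx(roll)).
In Python, from workcell import bot gives the robot as it stands. The module is installed in compiled form; this text tells all that it offers.
- The arm moves only by the shell command python3 -m handwheel 'ROWS' [OPENING] [FORCE]. ROWS is JSON, a list of rows, each a list of 6 numbers: the shift along the tool's x, y, z as a fraction of full scale, then the turn, a rotation vector about the tool's x, y, z as a fraction of full scale. In form: [[x, y, z, rx, ry, rz], ...]. A call has 1 to 8 rows; each row shifts and turns the commanded pose from where the row before left it, along the tool's axes as they then stand; what a row does not reach is not made up. Full scale, the value 1, is 0.025 m for a shift and 360 degrees for a turn. A row lasts 1/8 s, in which the tool goes at most 62.5 mm and 10.7 degrees, less where a joint would pass 70% of its speed; a pose out of reach is approached as far as the arm can. A call with a number of a shift or a turn outside -1 to 1 is refused whole. A call with a gripper value outside its range is refused whole. OPENING is the closure, from -1 (fully open) to 1 (shut), set as the call begins (- or left out, the last holds). The fingers move at their own pace and stop on an object; FORCE is the grip in N (left out, the last holds). Time passes only in rows, so rows that do not move let the fingers close. It gives the time, the measured TCP pose, the force and the opening at its end, in the units of the state.
- bot.observe(): the state, without advancing time (a new reading comes with each control period).
- bot.grab_frame(name): name is "side" or "top" or "wrist"; returns a dict with "pixels" (420x560x3 uint8, blue, green, red), "vertical_fov" (degrees; the focal length in pixels is half the picture's height over the tangent of half this angle, whatever the lens; pixels are square), "cx", "cy" (the principal point, pixels), "R" (3x3) and "t" (3): a world point X has camera coordinates R X + t. Camera axes: x right, y down, z forward; pixel columns grow to the right and rows downward; lengths in m; the calibration is good to about 2 mm. A picture is of the moment at which its call begins. There is no depth.
- bot.job_done(): hands the job in, once; it reports no verdict.
Trained networks look in a picture, given as the dict that the camera call returned (one of the last four; its "shot" number tells which), for a name from the list of things; names that differ only in an ending like _2 or _b are one class to them, and where a whole thing is asked for, a point or a joint stands for the part that bears it (a point fixed in the world has none). Each returns a list of dicts, best first, with "score" (0 to 1); they miss things now and then, are a little off and sometimes report something else, mostly with a low value. They report only what shows in the picture. A call takes as long as a camera call. They do not tell look-alikes from the thing itself.
- bot.trace(picture, thing): "region" (420x560 bool, what is visible of it) and "point" ([column, row] in pixels, amid what is visible of it).
The state is a dict: "clock": time; "qpos": joint angles; "qd": joint speeds; "joint_efforts": joint torques, N m; "position": TCP position; "tool_rot": TCP orientation; "force": force on the tool from outside, world axes, zero at the start; "moment": the same for the moment, N m; "grip_width": finger opening in m.
Only numpy, scipy, OpenCV 4.12 (cv2) and the standard library are available. Lean on these libraries where they do the work, as an engineer would, in place of code of your own. Each camera call takes 0.05 s, during which the arm holds its last target.

## Task

Fit the transport lock rod so that the chuck stage can be carried: lift it out of its rest by the bare shank, slide it with that grip about a third of the way into the carriage's bore, then let go, take it by the black handle behind the collar and push on. When the nose meets the keeper hidden under the chuck, do not force it: ease it back, slide the carriage over with the rod towards the robot's side and feel for the keeper's hole. Then push the rod gently home until its collar is seated on the block, let go, and leave the loose things around it where they are.

Things in the scene. Friction and masses are not known exactly. Their poses are not given: they have to be found in the camera images.
- rod_shank (a point): Lock rod, bare steel, 208 mm long, 0.2 to 0.34 kg: shank 14 mm in diameter, behind it a collar and a handle. At first it lies level in V saddles, its axis 45 mm above the table. This point: on the axis 84 mm behind the nose tip, middle of the 94 mm of shank free between saddles; grip here (it balances 15 mm further back). x points to the nose; the rod may roll about x.
- rod_nose (a point): Tip of the rod's nose, 84 mm ahead of rod_shank. The nose is a blunt cone, 8 mm across at the tip, full 14 mm after 10 mm. A groove 2 mm deep, 12 mm long, runs round the shank 119 to 131 mm behind the tip. Same axes.
- rod_seat (a point): Centre of the front face of the rod's collar (30 mm in diameter, 6 mm thick), the face that must seat: 150 mm behind the nose tip, 66 mm behind rod_shank. Same axes. 28 mm inside the bore's mouth a sprung ball presses down on the rod with 2 to 4 N: the nose lifts it, it then drags lightly (3 to 8 N end on in all), and it drops in the groove when the rod is home.
- rod_handle (a point): Middle of the black knurled handle at the rod's rear end, 20 mm in diameter, 52 mm long; 98 mm behind rod_shank, 32 mm behind the seat face. Grip here for the second push. At the start it is sunk in its saddle and cannot be gripped. Same axes.
- bore_mouth (a point): Mouth of the lock bore, centre, in the upright face of an aluminium block (50 mm wide, top 105 mm above the table) at the front of the sliding carriage; 85 mm above the table. x points level into the bore, z up, y (level) to the robot's side. Bore 15.6 mm in diameter, 110 mm through the carriage, then a 6 mm gap to the keeper. Let go part-way in, the rod stays in but its handle sinks a few mm.
- stage: Fixed stage base, black, 250 x 230 x 30 mm; same axes as bore_mouth, origin on the table below the front edge; nothing stands out in front of the bore's face. The carriage slides freely on it along y, up to 30 mm either way, held by 2 N of friction only. More than 45 N between the rod and the stage (carriage and keeper included) counts as forced; a rod held off line or tilted binds.
- chuck (a point): Middle of the round chuck's top plate on the carriage, 144 mm up (148 mm in diameter, begins 58 mm behind the bore's face; white posts to 153 mm). Under it the keeper, a steel block 36 mm wide set by hand on the base, cannot be seen: its face is 116 mm inside the bore's mouth, its 15.6 mm hole (same height) 6 to 21 mm to the +y side of the bore's line. Within 3 mm the cone draws the carriage in.
- rest: Fixed rod rest: black base 200 x 56 x 10 mm with three aluminium V saddles, no higher than 62 mm. Origin on the table under the middle of the free shank; x along the saddles towards the nose. No saddle from 46 mm behind to 48 mm ahead of the origin.
- objective: Bystander: microscope objective standing on the table, 32 mm in diameter, 52 mm high. Origin under its middle.
- positioner: Bystander: probe positioner, steel foot 60 x 50 mm, 87 mm high with its knob, thin probe arm to its -x side. Origin under the middle of its foot.
- wafer_box: Bystander: flat round wafer box, 120 mm in diameter, 20 mm high. Origin under its middle.
Mind the look-alikes: they are no part of the job. What is shaped like the part that bears rod_shank but pink is not meant.

How it is judged:
On the way, in this order (a step that is already met when the one before it is completed fails the run):
1. the rod is part-way in the bore (35 to 110 mm of its shank), held by the shank in front of the collar (x of rod_seat in the frame of bore_mouth between -0.115 and -0.04 m and angle between the x axis of rod_seat and the x axis of bore_mouth, either way round below 0.12 rad and contact force between the fingers and rod above 2 N and x of the grasp point in the frame of rod_seat above 0.008 m), for 0.2 s.
2. still short of home by 10 mm or more, the rod is held anew by the handle behind the collar (x of rod_seat in the frame of bore_mouth between -0.12 and -0.01 m and contact force between the fingers and rod above 2 N and x of the grasp point in the frame of rod_seat below -0.008 m), for 0.1 s.
At the end, for the whole second after the job is handed in: The rod is home, through the carriage and in the keeper: the front face of its collar is within 2 mm of the block's face and 4 mm of the bore's centre, the rod is in line with the bore within 0.05 rad, at rest and released (x of rod_seat in the frame of bore_mouth between -0.002 and 0.003 m and distance between rod_seat and bore_mouth below 0.004 m and angle between the x axis of rod_seat and the x axis of bore_mouth, either way round below 0.05 rad and contact force between the fingers and rod below 0.1 N and linear speed of rod below 0.01 m/s); the robot touches nothing.
It fails at once if the rod is forced: more than 45 N between the rod and the stage (contact force between rod and stage above 45 N).
It fails at once if the objective is moved more than 15 mm (distance of objective from where it was at the start of the episode above 0.015 m).
It fails at once if the positioner is moved more than 15 mm (distance of positioner from where it was at the start of the episode above 0.015 m).
It fails at once if the wafer box is moved more than 15 mm (distance of wafer_box from where it was at the start of the episode above 0.015 m).
It also fails if it takes over 72 s, if anything falls off the work surface, if the arm or the gripper's body presses on something with over 40 N, if the wrist force passes 120 N, or if a joint passes its speed limit or range.

## Working session

There is one attempt and no reset: what is moved stays moved. The work goes in short steps, Python scripts to look and compute and a shell command to move; the robot and the scene stay as the last step left them, time stands still between calls to the robot, and variables do not carry over. Pictures are saved under pics/ and viewed, and the job is handed in when it is done.

```bash
mkdir -p pics; cat > h.py <<'E'
import numpy as np, cv2, sys
from workcell import bot
def K(p):
    f=p["pixels"].shape[0]/2/np.tan(np.radians(p["vertical_fov"])/2)
    return f,p["cx"],p["cy"]
def ray(p,uv):
    f,cx,cy=K(p); R=np.array(p["R"]);t=np.array(p["t"])
    d=R.T@np.array([(uv[0]-cx)/f,(uv[1]-cy)/f,1]); return -R.T@t,d/np.linalg.norm(d)
def atz(p,uv,z):
    o,d=ray(p,uv); return o+d*(z-o[2])/d[2]
def proj(p,X):
    f,cx,cy=K(p); c=np.array(p["R"])@np.array(X)+np.array(p["t"]); return np.array([f*c[0]/c[2]+cx,f*c[1]/c[2]+cy])
def tri(obs):
    A=np.zeros((3,3));b=np.zeros(3)
    for p,uv in obs:
        o,d=ray(p,uv);M=np.eye(3)-np.outer(d,d);A+=M;b+=M@o
    return np.linalg.solve(A,b)
E
python3 - <<'E'
from h import *
import pickle
s=bot.observe(); print(s, bot.grasp_offset)
P={}
for n in ("side","top","wrist"):
    p=bot.grab_frame(n);P[n]=p;cv2.imwrite(f"pics/0{n}.png",p["pixels"])
    print(n,p["vertical_fov"],p["cx"],p["cy"],np.round(p["R"],3).tolist(),np.round(p["t"],3), p.get("shot"))
    for th in ("rod_shank","stage","chuck","rest","rod_handle","positioner","wafer_box","objective"):
        try: print(th,[(round(d["score"],2),np.round(d["point"],1).tolist()) for d in bot.trace(p,th)][:3])
        except Exception as e: print(th,e)
pickle.dump(P,open("P0.pkl","wb"))
E
```

```text
{'clock': 0.0, 'qpos': array([-1.32819794,  0.52198283, -0.03629851,  1.59997102,  0.0212135 ,
        1.02110971, -0.11282248]), 'qd': array([ 0.00018744, -0.00148503,  0.00015214,  0.00088204,  0.00088761,
        0.00120824,  0.00065954]), 'joint_efforts': array([-1.58741295e-03, -9.27127075e+01,  1.97909296e+00, -3.69946826e+01,
        1.77753990e-02,  8.08502053e-03,  2.67922439e-05]), 'position': array([0.1922817 , 0.59435087, 0.23075874]), 'tool_rot': array([-3.14051179e+00,  1.02989792e-04,  2.82874320e+00]), 'force': array([-0.14161864,  0.84095629,  0.52394401]), 'moment': array([ 0.02772225, -0.03214267, -0.00801761]), 'grip_width': 0.08517709137528312} 0.0187
side 52.3776310212439 282.6541819576267 209.51718582616658 [[-0.915, -0.403, 0.007], [-0.284, 0.632, -0.721], [0.286, -0.662, -0.693]] [0.447 0.343 0.753] 1
rod_shank [(0.93, [361.3, 315.4]), (0.87, [334.8, 208.5]), (0.82, [428.0, 260.6])]
stage [(0.81, [186.9, 349.0]), (0.52, [337.7, 222.2])]
chuck [(0.67, [187.2, 328.8])]
rest [(0.9, [335.2, 220.2]), (0.64, [339.2, 205.5])]
rod_handle [(0.89, [339.1, 208.9]), (0.8
[... 247 characters left out ...]
-0.003], [-0.974, -0.007, -0.227], [0.227, 0.004, -0.974]] [-0.158  0.554  1.054] 2
rod_shank [(0.88, [415.0, 268.3]), (0.8, [327.9, 236.8]), (0.78, [308.1, 318.0])]
stage [(0.97, [158.7, 191.6])]
chuck []
rest [(0.69, [318.4, 242.7]), (0.68, [259.9, 133.6])]
rod_handle [(0.72, [328.1, 236.7]), (0.71, [413.0, 269.3]), (0.69, [305.3, 321.7])]
positioner [(0.62, [335.9, 182.3])]
wafer_box [(0.71, [259.8, 135.9])]
objective [(0.44, [307.6, 150.9])]
wrist 69.8101942633741 278.83052652813444 211.12755090260106 [[0.308, 0.951, -0.0], [0.917, -0.296, 0.267], [0.254, -0.083, -0.964]] [-0.625 -0.034  0.378] 3
rod_shank []
stage []
chuck []
rest []
rod_handle []
positioner []
wafer_box []
objective []
```

View pics/0side.png

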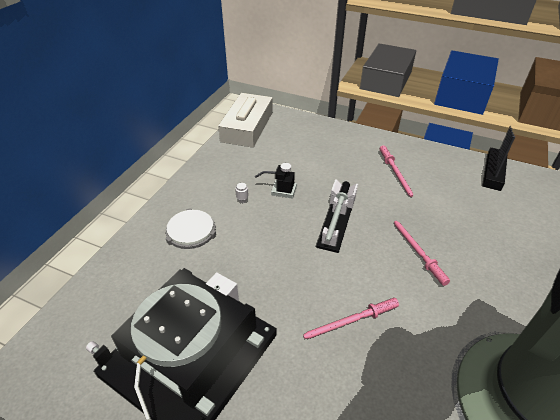

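View pics/0top.png

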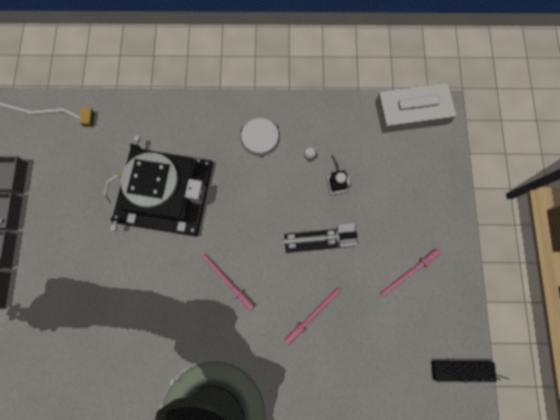

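View pics/0wrist.png

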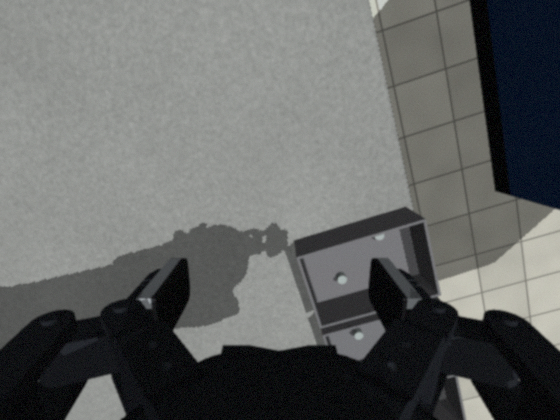

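```bash
python3 - <<'E'
from h import *
import pickle
P=pickle.load(open("P0.pkl","rb"))
for n,(a,b,c,d) in {"side":(300,165,380,255),"top":(275,215,365,260)}.items():
    cv2.imwrite(f"pics/0{n}_rod.png",cv2.resize(P[n]["pixels"][b:d,a:c],None,fx=8 if n=="top" else 6,fy=8 if n=="top" else 6,interpolation=cv2.INTER_CUBIC))
cv2.imwrite("pics/0top_st.png",cv2.resize(P["top"]["pixels"][130:240,100:220],None,fx=5,fy=5,interpolation=cv2.INTER_CUBIC))
cv2.imwrite("pics/0side_st.png",cv2.resize(P["side"]["pixels"][265:420,85:285],None,fx=3.7,fy=3.7,interpolation=cv2.INTER_CUBIC))
p=P["top"]
print("tcp px",proj(p,[.192,.595,.231]))
for nm,uv,z in [("nose",(287,240),.045),("handleend",(356,235),.045),("blockR",(202,190),.105),("stagecorn1",(212,162),.03),("stagecorn2",(196,235),.03),("obj",(310,151),.05),("pos",(339,181),.05),("wafer",(260,136),.02),("chuck",(148,180),.144),("c2",(318,240),.045)]:
    print(nm,atz(p,uv,z).round(4))
E
```

```text
tcp px [-71.29601501 347.32991006]
nose [ 0.4603 -0.192   0.045 ]
handleend [ 0.4758 -0.384   0.045 ]
blockR [0.586  0.0397 0.105 ]
stagecorn1 [0.6921 0.0285 0.03  ]
stagecorn2 [0.4747 0.0644 0.03  ]
obj [ 0.7209 -0.2587  0.05  ]
pos [ 0.6305 -0.3405  0.05  ]
wafer [ 0.7792 -0.1112  0.02  ]
chuck [0.6015 0.1751 0.144 ]
c2 [ 0.461  -0.2781  0.045 ]
```

View pics/0top_rod.png

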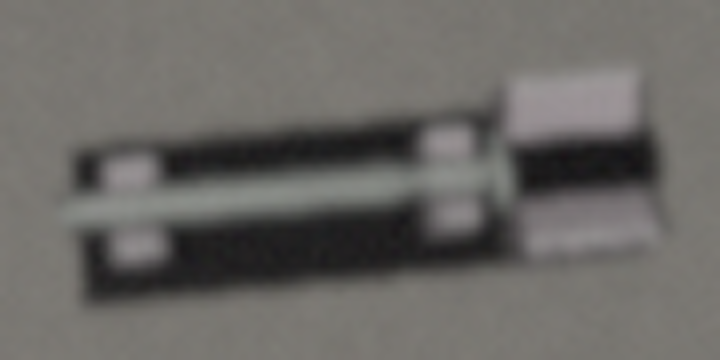

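View pics/0top_st.png

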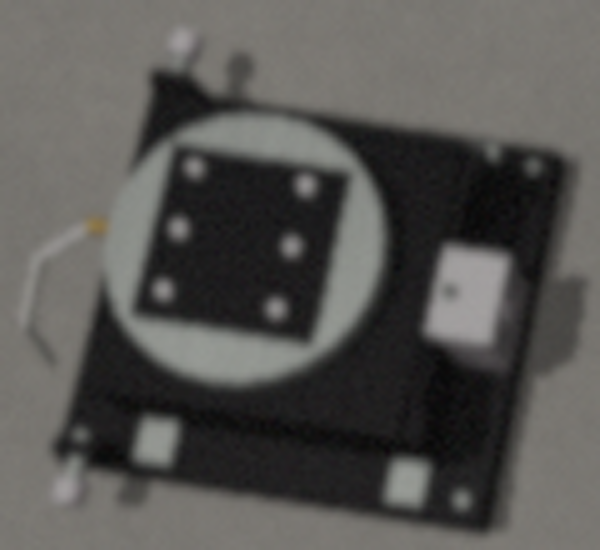

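View pics/0side_st.png

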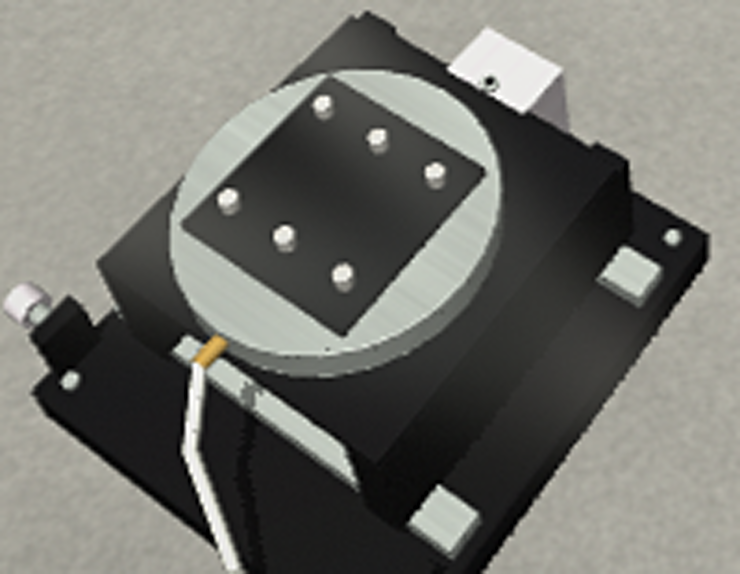

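View pics/0side_rod.png

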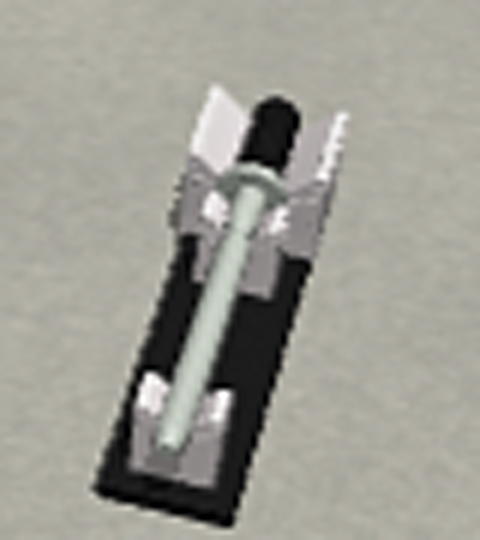

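```bash
cat >> h.py <<'E'
from scipy.spatial.transform import Rotation as Ro
def pose():
    s=bot.observe(); return np.array(s["position"]),Ro.from_euler('xyz',s["tool_rot"])
def run(p,R,rows):
    for r in rows:
        r=np.array(r,float); p=p+R.apply(r[:3]*.025); R=R*Ro.from_rotvec(r[3:]*2*np.pi)
    return p,R
def plan(goal,rpy,n,p=None,R=None):
    if p is None: p,R=pose()
    G=Ro.from_euler('xyz',rpy); rv=(R.inv()*G).as_rotvec()/n; dp=(np.array(goal)-p)/n; out=[]
    for i in range(n):
        r=np.r_[R.inv().apply(dp)/.025, rv/(2*np.pi)]; r=np.r_[r[:3].round(3),r[3:].round(4)]
        out.append(r.tolist()); R=R*Ro.from_rotvec(rv)
        if np.abs(r[:3]).max()>1 or np.linalg.norm(rv)>.1867: print("TOO BIG",r)
    for k in range(0,n,8): print(out[k:k+8])
    return out
E
python3 - <<'E'
from h import *
import pickle
P=pickle.load(open("P0.pkl","rb"));t=P["top"];s=P["side"]
n_t=(275+65/8,215+213/8); c_t=(275+503/8,215+180/8)
n_s=(300+170/6,165+440/6); c_s=(300+250/6,165+185/6)
for nm,a,b in (("nose",n_t,n_s),("collar",c_t,c_s)):
    print(nm,atz(t,a,.045).round(4),atz(s,b,.045).round(4),tri([(t,a),(s,b)]).round(4))
for uv,z in [((202.6,180),.105),((199.6,199.4),.105),((213,162),.03),((198,236),.03)]: print(atz(t,uv,z).round(4))
# side block front top corners
for uv,z in [((85+490/3.7,265+28/3.7),.105),((85+566/3.7,265+70/3.7),.105),((85+522/3.7,265+110/3.7),.105),((85+447/3.7,265+68/3.7),.105)]: print("side",atz(s,uv,z).round(4))
w=P["wrist"]; R=np.array(w["R"]);c=-R.T@np.array(w["t"])
p,q=pose(); print("cam in tool",q.inv().apply(c-p).round(3), "look",q.inv().apply(R[2]).round(3),"xaxis",q.inv().apply(R[0]).round(3))
E
```

```text
nose [ 0.4557 -0.1813  0.045 ] [ 0.4554 -0.1827  0.045 ] [ 0.4553 -0.1813  0.0466]
collar [ 0.4684 -0.3334  0.045 ] [ 0.4727 -0.3334  0.045 ] [ 0.4705 -0.3332  0.0451]
[0.6142 0.0394 0.105 ]
[0.5598 0.0448 0.105 ]
[0.6921 0.0256 0.03  ]
[0.4719 0.0586 0.03  ]
side [0.6079 0.0432 0.105 ]
side [0.5591 0.0507 0.105 ]
side [0.5676 0.0813 0.105 ]
side [0.6151 0.0744 0.105 ]
cam in tool [ 0.069 -0.    -0.142] look [-0.267 -0.     0.964] xaxis [0. 1. 0.]
```

```bash
python3 - <<'E'
from h import *
p,q=pose()
o=plan([.45,.25,.24],[np.pi,0,2.1],16)
p2,q2=run(p,q,o); print(p2,q2.as_euler('xyz'))
o=plan([.464,-.265,.20],[np.pi,0,1.67],24,p2,q2)
E
```

```text
TOO BIG [-1.013  -0.362  -0.022  -0.     -0.      0.0072]
TOO BIG [-1.029  -0.315  -0.022  -0.     -0.      0.0072]
TOO BIG [-1.042  -0.268  -0.022  -0.     -0.      0.0072]
TOO BIG [-1.053  -0.22   -0.022  -0.     -0.      0.0072]
TOO BIG [-1.062  -0.172  -0.022  -0.     -0.      0.0072]
TOO BIG [-1.069  -0.123  -0.022  -0.     -0.      0.0072]
TOO BIG [-1.073  -0.075  -0.022  -0.     -0.      0.0072]
TOO BIG [-1.075  -0.026  -0.022  -0.     -0.      0.0072]
TOO BIG [-1.076   0.023  -0.022  -0.     -0.      0.0072]
TOO BIG [-1.073   0.072  -0.022  -0.     -0.      0.0072]
[[-0.878, -0.622, -0.022, -0.0, -0.0, 0.0072], [-0.905, -0.581, -0.022, -0.0, -0.0, 0.0072], [-0.931, -0.539, -0.022, -0.0, -0.0, 0.0072], [-0.955, -0.496, -0.022, -0.0, -0.0, 0.0072], [-0.976, -0.452, -0.022, -0.0, -0.0, 0.0072], [-0.996, -0.407, -0.022, -0.0, -0.0, 0.0072], [-1.013, -0.362, -0.022, -0.0, -0.0, 0.0072], [-1.029, -0.315, -0.022, -0.0, -0.0, 0.0072]]
[[-1.042, -0.268, -0.022, -0.0, -0.0, 0.0072], [-1.053, -0.22, -0.022, -0.0, -0.0, 0.0072], [-1.062, -0.172, -0.022, -0.0, -0.0, 0.0072], [-1.069, -0.1
[... 654 characters left out ...]
-0.803, -0.306, 0.067, -0.0, 0.0, 0.0029], [-0.809, -0.291, 0.067, -0.0, 0.0, 0.0029], [-0.814, -0.276, 0.067, -0.0, 0.0, 0.0029], [-0.819, -0.261, 0.067, -0.0, 0.0, 0.0029], [-0.823, -0.247, 0.067, -0.0, 0.0, 0.0029], [-0.828, -0.232, 0.067, -0.0, 0.0, 0.0029], [-0.832, -0.217, 0.067, -0.0, 0.0, 0.0029], [-0.836, -0.201, 0.067, -0.0, 0.0, 0.0029]]
[[-0.839, -0.186, 0.067, -0.0, 0.0, 0.0029], [-0.842, -0.171, 0.067, -0.0, 0.0, 0.0029], [-0.845, -0.156, 0.067, -0.0, 0.0, 0.0029], [-0.848, -0.14, 0.067, -0.0, 0.0, 0.0029], [-0.85, -0.125, 0.067, -0.0, 0.0, 0.0029], [-0.853, -0.11, 0.067, -0.0, 0.0, 0.0029], [-0.854, -0.094, 0.067, -0.0, 0.0, 0.0029], [-0.856, -0.079, 0.067, -0.0, 0.0, 0.0029]]
```

```bash
python3 -m handwheel '[[-0.88,-0.62,-0.02,0,0,0.007],[-0.9,-0.58,-0.02,0,0,0.007],[-0.93,-0.54,-0.02,0,0,0.007],[-0.95,-0.5,-0.02,0,0,0.007],[-0.98,-0.45,-0.02,0,0,0.007],[-1,-0.4,-0.02,0,0,0.007],[-1,-0.35,-0.02,0,0,0.007],[-1,-0.3,-0.02,0,0,0.007]]' -1
python3 -m handwheel '[[-1,-0.27,-0.02,0,0,0.007],[-1,-0.22,-0.02,0,0,0.007],[-1,-0.17,-0.02,0,0,0.007],[-1,-0.12,-0.02,0,0,0.007],[-1,-0.07,-0.02,0,0,0.007],[-1,-0.02,-0.02,0,0,0.007],[-1,0.02,-0.02,0,0,0.007],[-1,0.07,-0.02,0,0,0.007]]'
python3 - <<'E'
from h import *
print(pose()[0],bot.observe()["tool_rot"])
o=plan([.464,-.265,.19],[np.pi,0,1.67],24)
E
```

```text
clock: 2.35
position: [0.3228, 0.4229, 0.2354]
tool_rot: [3.142, -0.0, 2.474]
force: [0.4, -0.3, 0.6]
grip_width: 0.0855
clock: 3.35
position: [0.446, 0.2628, 0.2393]
tool_rot: [3.142, 0.0, 2.122]
force: [0.5, -0.1, 0.0]
grip_width: 0.0854
[0.4460337  0.26281492 0.23932519] [3.14158696e+00 3.51247287e-05 2.12208811e+00]
[[-0.765, -0.435, 0.082, 0.0, 0.0, 0.003], [-0.773, -0.421, 0.082, 0.0, 0.0, 0.003], [-0.781, -0.406, 0.082, 0.0, 0.0, 0.003], [-0.788, -0.391, 0.082, 0.0, 0.0, 0.003], [-0.796, -0.376, 0.082, 0.0, 0.0, 0.003], [-0.803, -0.361, 0.082, 0.0, 0.0, 0.003], [-0.809, -0.346, 0.082, 0.0, 0.0, 0.003], [-0.816, -0.331, 0.082, 0.0, 0.0, 0.003]]
[[-0.822, -0.315, 0.082, 0.0, 0.0, 0.003], [-0.828, -0.3, 0.082, 0.0, 0.0, 0.003], [-0.833, -0.284, 0.082, 0.0, 0.0, 0.003], [-0.838, -0.269, 0.082, 0.0, 0.0, 0.003], [-0.843, -0.253, 0.082, 0.0, 0.0, 0.003], [-0.848, -0.237, 0.082, 0.0, 0.0, 0.003], [-0.852, -0.221, 0.082, 0.0, 0.0, 0.003], [-0.856, -0.205, 0.082, 0.0, 0.0, 0.003]]
[[-0.86, -0.189, 0.082, 0.0, 0.0, 0.003], [-0.863, -0.172, 0.082, 0.0, 0.0, 0.003], [-0.866, -0.156, 0.082, 0.0, 0.0, 0.003], [-0.869, -0.14, 0.082, 0.0, 0.0, 0.003], [-0.872, -0.123, 0.082, 0.0, 0.0, 0.003], [-0.874, -0.107, 0.082, 0.0, 0.0, 0.003], [-0.876, -0.09, 0.082, 0.0, 0.0, 0.003], [-0.877, -0.074, 0.082, 0.0, 0.0, 0.003]]
```

```bash
python3 -m handwheel '[[-0.77,-0.43,0.08,0,0,0.003],[-0.77,-0.42,0.08,0,0,0.003],[-0.78,-0.41,0.08,0,0,0.003],[-0.79,-0.39,0.08,0,0,0.003],[-0.8,-0.38,0.08,0,0,0.003],[-0.8,-0.36,0.08,0,0,0.003],[-0.81,-0.35,0.08,0,0,0.003],[-0.82,-0.33,0.08,0,0,0.003]]'
python3 -m handwheel '[[-0.82,-0.32,0.08,0,0,0.003],[-0.83,-0.3,0.08,0,0,0.003],[-0.83,-0.28,0.08,0,0,0.003],[-0.84,-0.27,0.08,0,0,0.003],[-0.84,-0.25,0.08,0,0,0.003],[-0.85,-0.24,0.08,0,0,0.003],[-0.85,-0.22,0.08,0,0,0.003],[-0.86,-0.2,0.08,0,0,0.003]]'
python3 -m handwheel '[[-0.86,-0.19,0.08,0,0,0.003],[-0.86,-0.17,0.08,0,0,0.003],[-0.87,-0.16,0.08,0,0,0.003],[-0.87,-0.14,0.08,0,0,0.003],[-0.87,-0.12,0.08,0,0,0.003],[-0.87,-0.11,0.08,0,0,0.003],[-0.88,-0.09,0.08,0,0,0.003],[-0.88,-0.07,0.08,0,0,0.003]]'
python3 - <<'E'
from h import *
import pickle
print(bot.observe()["tool_rot"],bot.observe()["qpos"])
p=bot.grab_frame("wrist");cv2.imwrite("pics/1w.png",p["pixels"]);pickle.dump(p,open("w1.pkl","wb"))
for X in ([.4553,-.1813,.045],[.4705,-.3332,.045],[.4637,-.265,.045]): print(proj(p,X))
E
```

```text
clock: 4.35
position: [0.4516, 0.0865, 0.2232]
tool_rot: [3.142, 0.0, 1.973]
force: [0.4, 0.0, -0.1]
grip_width: 0.0854
clock: 5.35
position: [0.458, -0.0894, 0.2072]
tool_rot: [3.142, 0.0, 1.822]
force: [-0.3, -0.5, 0.6]
grip_width: 0.0854
clock: 6.35
position: [0.4642, -0.2654, 0.1911]
tool_rot: [-3.142, 0.0, 1.671]
force: [0.8, 0.7, 1.1]
grip_width: 0.0853
[-3.14150753e+00  8.88641686e-05  1.67142032e+00] [ 0.07674736  0.46660417  0.45097143  1.89702306 -0.26702933  0.83693704
  0.76677741]
[279.3760184  108.53453341]
[279.16987292 262.93558235]
[279.28019914 198.88912307]
```

View pics/1w.png

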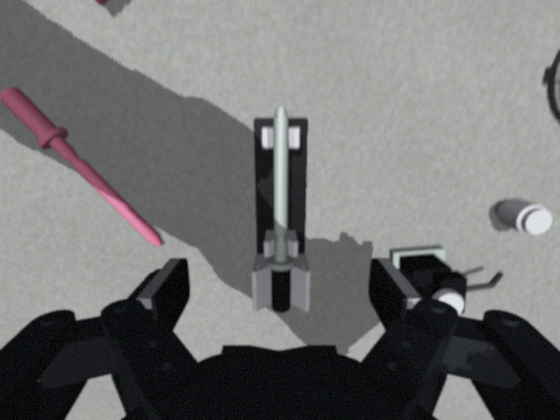

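```bash
python3 -m handwheel '[[0,0.06,0.94,0,0,0],[0,0,0.94,0,0,0],[0,0,0.94,0,0,0],[0,0,0.94,0,0,0],[0,0,0.94,0,0,0],[0,0,0.94,0,0,0],[0,0,0.95,0,0,0],[0,0,0,0,0,0]]' -0.2
python3 - <<'E'
from h import *
p=bot.grab_frame("wrist");cv2.imwrite("pics/2w.png",p["pixels"])
p=bot.grab_frame("side");cv2.imwrite("pics/2s.png",cv2.resize(p["pixels"][100:320,220:460],None,fx=3,fy=3,interpolation=cv2.INTER_CUBIC)[:600])
print(bot.observe())
E
```

```text
clock: 7.4
position: [0.4649, -0.264, 0.0254]
tool_rot: [-3.139, -0.001, 1.672]
force: [1.1, -0.2, 0.4]
grip_width: 0.0511
{'clock': 7.5, 'qpos': array([ 0.19511278,  0.72235848,  0.2929366 ,  1.98033364, -0.41218386,
        0.49602393,  0.8859758 ]), 'qd': array([-0.00674448, -0.01913215,  0.00574521, -0.00319484,  0.00144372,
        0.00014031, -0.00368791]), 'joint_efforts': array([ 3.43195181e-01, -8.71793389e+01,  1.05874094e+01, -1.83569187e+01,
       -4.19895246e-02, -8.30006436e-02,  6.09343196e-02]), 'position': array([ 0.46597305, -0.26438217,  0.02704955]), 'tool_rot': array([-3.14156982e+00,  2.85869189e-04,  1.67204104e+00]), 'force': array([ 0.98563512, -0.08612974,  0.01009927]), 'moment': array([0.0411581 , 0.03085126, 0.01323147]), 'grip_width': 0.05116463448524864}
```

View pics/2w.png

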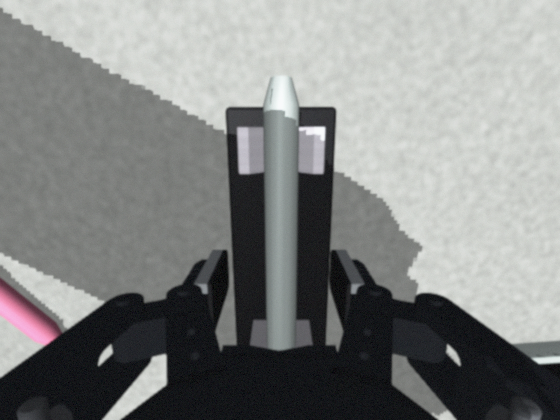

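View pics/2s.png

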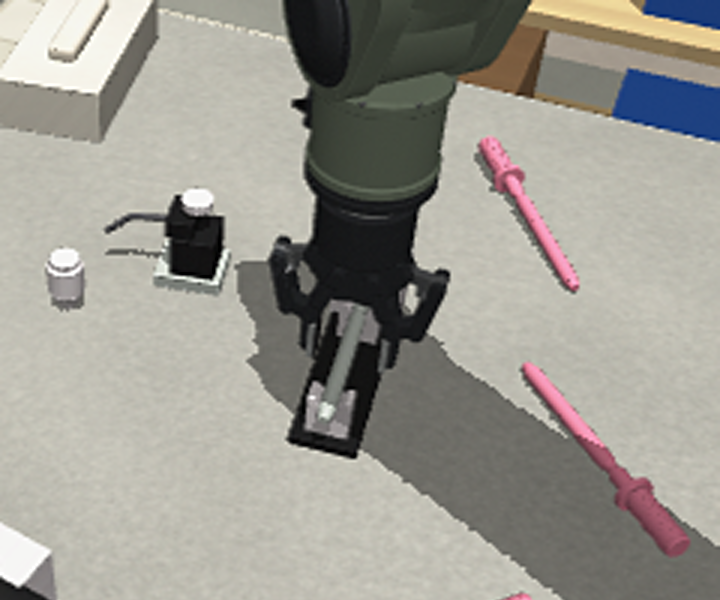

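```bash
python3 -m handwheel '[[0,0,0,0,0,0],[0,0,0,0,0,0],[0,0,0,0,0,0],[0,0,0,0,0,0],[0,0,0,0,0,0]]' 1 70
python3 -m handwheel '[[0,0,-0.6,0,0,0],[0,0,-0.6,0,0,0],[0,0,-0.6,0,0,0],[0,0,0,0,0,0],[0,0,0,0,0,0]]'
python3 - <<'E'
from h import *
import pickle
P={}
for n in ("wrist","side","top"):
    p=bot.grab_frame(n);cv2.imwrite(f"pics/3{n}.png",p["pixels"]);P[n]=p
pickle.dump(P,open("P3.pkl","wb"))
print(bot.observe())
cv2.imwrite("pics/3st.png",cv2.resize(P["side"]["pixels"][100:320,220:460],None,fx=3,fy=3,interpolation=cv2.INTER_CUBIC)[:600])
E
```

```text
clock: 8.12
position: [0.466, -0.264, 0.0273]
tool_rot: [3.141, 0.0, 1.673]
force: [-4.0, 1.3, 10.3]
grip_width: 0.0118
clock: 8.75
position: [0.4661, -0.2636, 0.0715]
tool_rot: [3.142, -0.0, 1.673]
force: [-0.1, -0.3, -2.7]
grip_width: 0.0119
{'clock': 8.9, 'qpos': array([ 0.15732196,  0.64903167,  0.34361587,  1.97047867, -0.37764595,
        0.58479555,  0.85650774]), 'qd': array([ 0.00056789,  0.00117626,  0.0029779 , -0.00098656, -0.00083102,
       -0.0005824 ,  0.0004215 ]), 'joint_efforts': array([-1.21701015e-01, -8.72841883e+01,  1.15855846e+01, -2.28321147e+01,
        2.40659999e-02, -3.13504727e-02,  1.77970363e-03]), 'position': array([ 0.46586141, -0.26365474,  0.07111169]), 'tool_rot': array([-3.14086139e+00, -3.49427382e-04,  1.67268405e+00]), 'force': array([ 0.48163738, -0.5629852 , -2.44011225]), 'moment': array([0.05973212, 0.00263476, 0.01535015]), 'grip_width': 0.011872067650378331}
```

View pics/3wrist.png

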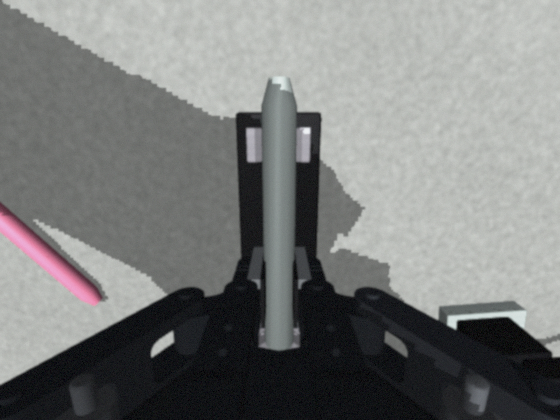

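View pics/3st.png

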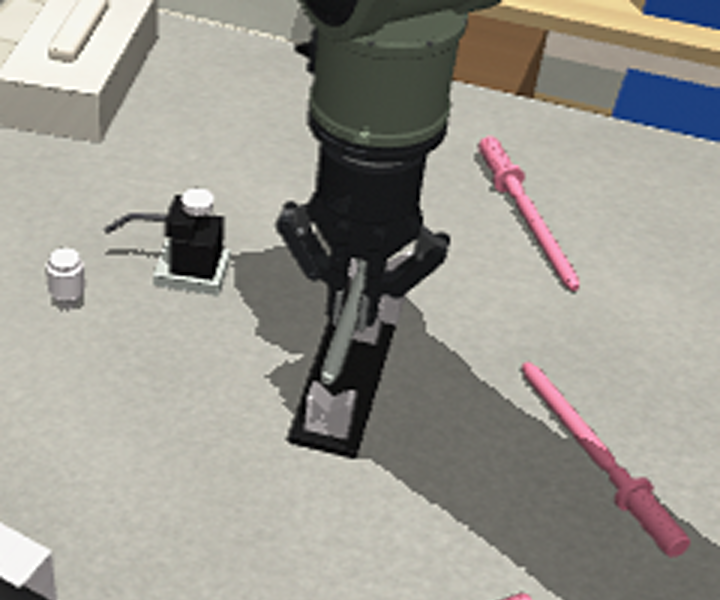

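```bash
python3 - <<'E'
from h import *
import pickle
P=pickle.load(open("P3.pkl","rb"));s=P["side"]
cv2.imwrite("pics/3z.png",cv2.resize(s["pixels"][180:250,300:380],None,fx=8,fy=8,interpolation=cv2.INTER_CUBIC))
cv2.imwrite("pics/3t.png",cv2.resize(P["top"]["pixels"][190:270,240:340],None,fx=7,fy=7,interpolation=cv2.INTER_CUBIC))
d=np.array([np.cos(1.673),np.sin(1.673),0]);g=np.array([.4659,-.2636,.0711+.0187])
for h in(-.004,0,.004):
  X=g+.084*d+[0,0,h]; print(h,(proj(s,X)-[300,180])*8,(proj(P["top"],X)-[240,190])*7)
print((proj(s,g+.03*d)-[300,180])*8)
E
```

```text
-0.004 [228.80235527 371.38288951] [300.81666226 342.37847718]
0 [229.99234633 361.30539513] [301.03091915 340.85556546]
0.004 [231.18937001 351.16834468] [301.2467415  339.32152664]
[273.91209087 232.46758169]
```

View pics/3z.png

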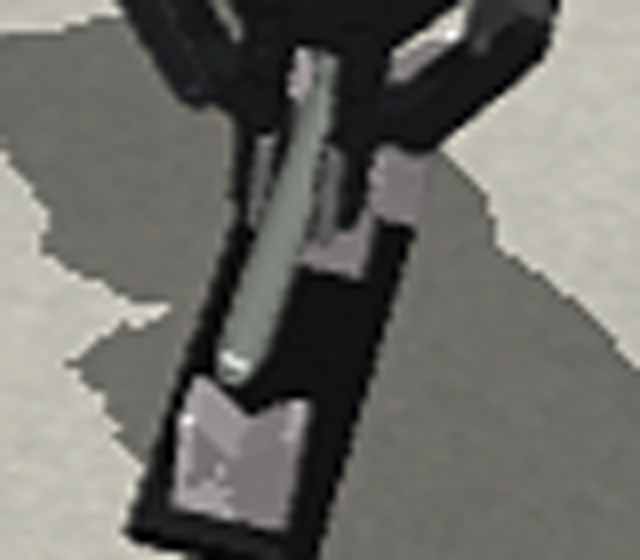

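View pics/3t.png

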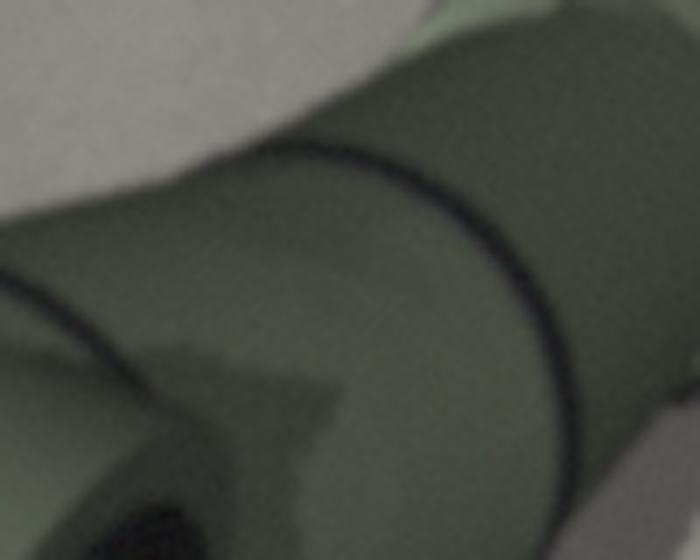

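```bash
python3 - <<'E'
from h import *
plan([.5702,-.0532,.0671],[np.pi,0,1.42],14)
E
```

```text
[[0.568, 0.358, 0.011, -0.0, -0.0, 0.0029], [0.574, 0.347, 0.011, -0.0, -0.0, 0.0029], [0.58, 0.337, 0.011, -0.0, -0.0, 0.0029], [0.586, 0.326, 0.011, -0.0, -0.0, 0.0029], [0.592, 0.316, 0.011, -0.0, -0.0, 0.0029], [0.598, 0.305, 0.011, -0.0, -0.0, 0.0029], [0.603, 0.294, 0.011, -0.0, -0.0, 0.0029], [0.608, 0.283, 0.011, -0.0, -0.0, 0.0029]]
[[0.613, 0.272, 0.011, -0.0, -0.0, 0.0029], [0.618, 0.261, 0.011, -0.0, -0.0, 0.0029], [0.623, 0.25, 0.011, -0.0, -0.0, 0.0029], [0.627, 0.239, 0.011, -0.0, -0.0, 0.0029], [0.631, 0.227, 0.011, -0.0, -0.0, 0.0029], [0.635, 0.216, 0.011, -0.0, -0.0, 0.0029]]
```

```bash
python3 -m handwheel '[[0.57,0.36,0.01,0,0,0.0029],[0.57,0.35,0.01,0,0,0.0029],[0.58,0.34,0.01,0,0,0.0029],[0.59,0.33,0.01,0,0,0.0029],[0.59,0.32,0.01,0,0,0.0029],[0.6,0.3,0.01,0,0,0.0029],[0.6,0.29,0.01,0,0,0.0029],[0.61,0.28,0.01,0,0,0.0029]]'
python3 -m handwheel '[[0.61,0.27,0.01,0,0,0.0029],[0.62,0.26,0.01,0,0,0.0029],[0.62,0.25,0.01,0,0,0.0029],[0.63,0.24,0.01,0,0,0.0029],[0.63,0.23,0.01,0,0,0.0029],[0.63,0.22,0.01,0,0,0.0029],[0,0,0,0,0,0],[0,0,0,0,0,0]]'
python3 - <<'E'
from h import *
import pickle
P={}
for n in ("wrist","side"):
    p=bot.grab_frame(n);cv2.imwrite(f"pics/4{n}.png",p["pixels"]);P[n]=p
pickle.dump(P,open("P4.pkl","wb"))
s=bot.observe();print(s["position"],s["tool_rot"],s["force"])
cv2.imwrite("pics/4z.png",cv2.resize(P["side"]["pixels"][230:350,160:300],None,fx=5,fy=5,interpolation=cv2.INTER_CUBIC))
E
```

```text
clock: 9.9
position: [0.5259, -0.1431, 0.0691]
tool_rot: [-3.141, 0.0, 1.526]
force: [-0.3, -0.9, -2.1]
grip_width: 0.0118
clock: 10.9
position: [0.5704, -0.0544, 0.0678]
tool_rot: [-3.141, 0.001, 1.417]
force: [-0.6, -0.3, -1.8]
grip_width: 0.012
[ 0.57051216 -0.05455394  0.06802156] [-3.14139367e+00  3.43595282e-04  1.41676341e+00] [-0.7299357   0.01419709 -2.98625064]
```

View pics/4wrist.png

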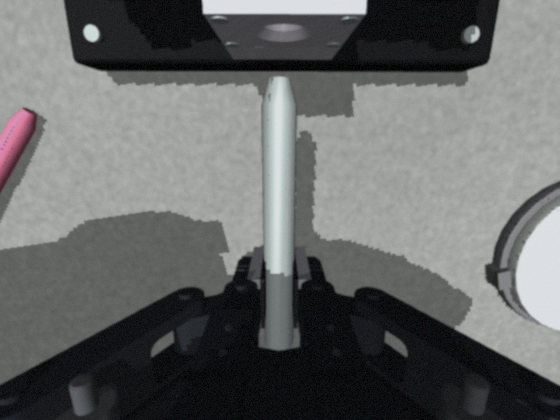

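View pics/4z.png

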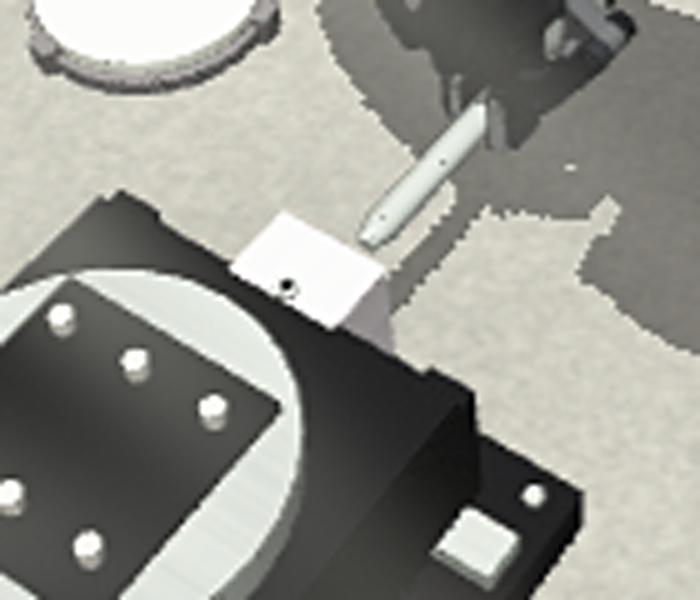

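```bash
python3 - <<'E'
from h import *
import pickle
P=pickle.load(open("P4.pkl","rb"));w=P["wrist"]
cv2.imwrite("pics/4wz.png",cv2.resize(w["pixels"][0:110,60:500],None,fx=1.8,fy=1.8,interpolation=cv2.INTER_CUBIC))
cv2.imwrite("pics/4wz2.png",cv2.resize(w["pixels"][0:110,195:375],None,fx=4.4,fy=4.4,interpolation=cv2.INTER_CUBIC))
g=cv2.cvtColor(w["pixels"],cv2.COLOR_BGR2GRAY).astype(int)
for c in range(90,490,30):
    col=g[:,c]; d=np.diff(col[50:90]); print(c, 50+d.argmax(), end="; ")
print()
for c in range(210,365,15):
    d=np.diff(g[0:40,c]); print(c,d.argmin(),d.min(), end="; ")
print()
for r in (16,20,30,40,50): print(r,[ (c) for c in range(195,380) if abs(g[r,c+1]-g[r,c])>25])
p,q=pose()
for uv,z in [((285,33),.085),((203,13),.105),((367,13),.105),((279.5,77),.085)]:
    X=atz(w,uv,z); print(X.round(4),q.inv().apply(X-p).round(4))
E
```

```text
90 66; 120 69; 150 70; 180 70; 210 70; 240 70; 270 70; 300 70; 330 70; 360 70; 390 70; 420 71; 450 71; 480 65; 
210 13 -65; 225 13 -67; 240 13 -65; 255 13 -62; 270 13 -61; 285 13 -64; 300 13 -54; 315 13 -53; 330 14 -55; 345 13 -57; 360 13 -56; 
16 []
20 []
30 []
40 []
50 []
[0.5872 0.0455 0.085 ] [ 0.1014  0.0011 -0.017 ]
[0.562  0.0494 0.105 ] [ 0.1015 -0.0243 -0.037 ]
[0.6115 0.0418 0.105 ] [ 0.1015  0.0257 -0.037 ]
[0.5829 0.031  0.085 ] [ 0.0864 -0.0009 -0.017 ]
```

View pics/4wz2.png

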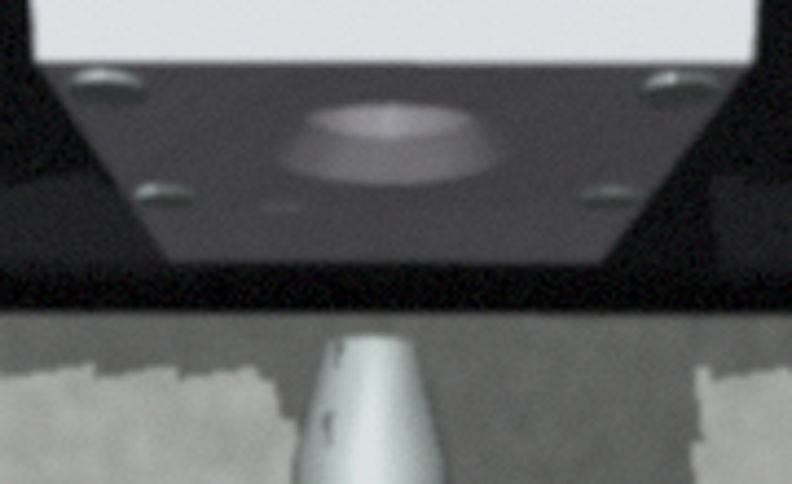

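View pics/4wz.png

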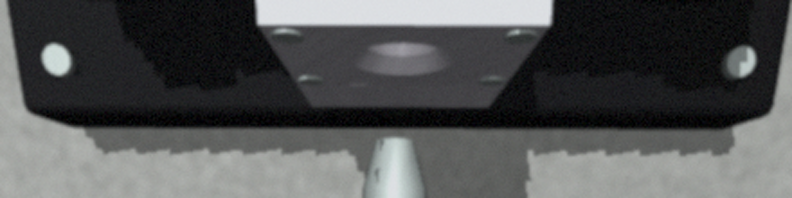

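```bash
python3 -m handwheel '[[0,0.07,0.036,0,0,0],[0.2,0,0,0,0,0],[0.2,0,0,0,0,0],[0.2,0,0,0,0,0],[0.2,0,0,0,0,0],[0.2,0,0,0,0,0],[0,0,0,0,0,0]]'
python3 - <<'E'
from h import *
p=bot.grab_frame("wrist");cv2.imwrite("pics/5w.png",p["pixels"])
s=bot.observe();print(s["position"],s["tool_rot"],s["force"],s["moment"])
E
```

```text
clock: 11.88
position: [0.5765, -0.0287, 0.0671]
tool_rot: [-3.142, -0.0, 1.418]
force: [0.0, 0.5, -2.1]
grip_width: 0.0119
[ 0.57642809 -0.02908153  0.06715075] [-3.14158803e+00  4.97847932e-05  1.41789546e+00] [-0.92662324  0.44177882 -2.07379515] [ 0.02171468 -0.02601345 -0.04500284]
```

View pics/5w.png

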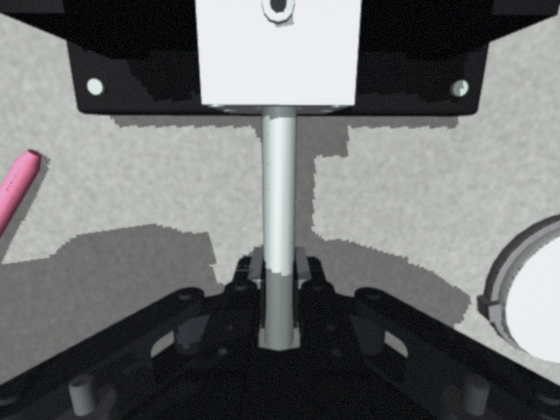

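```bash
python3 -m handwheel '[[0.2,0,0,0,0,0],[0.2,0,0,0,0,0],[0.2,0,0,0,0,0]]'
python3 -m handwheel '[[0.2,0,0,0,0,0],[0.2,0,0,0,0,0]]'
python3 -m handwheel '[[0.2,0,0,0,0,0],[0.2,0,0,0,0,0],[0.2,0,0,0,0,0],[0,0,0,0,0,0],[0,0,0,0,0,0]]'
python3 - <<'E'
from h import *
p=bot.grab_frame("wrist");cv2.imwrite("pics/6w.png",p["pixels"])
p=bot.grab_frame("side");cv2.imwrite("pics/6z.png",cv2.resize(p["pixels"][200:350,160:340],None,fx=4,fy=4,interpolation=cv2.INTER_CUBIC))
s=bot.observe();print(s["position"],s["tool_rot"],s["force"],s["moment"])
E
```

```text
clock: 12.3
position: [0.5788, -0.014, 0.0671]
tool_rot: [-3.142, -0.0, 1.418]
force: [0.4, 0.6, -2.4]
grip_width: 0.012
clock: 12.55
position: [0.5801, -0.0047, 0.0671]
tool_rot: [-3.141, 0.001, 1.417]
force: [-0.8, -2.9, -3.2]
grip_width: 0.0118
clock: 13.18
position: [0.5825, 0.0106, 0.0671]
tool_rot: [-3.142, -0.0, 1.418]
force: [-0.4, 0.9, -3.8]
grip_width: 0.0114
[0.58248051 0.0103649  0.06713853] [-3.14148558e+00 -1.50782321e-04  1.41752694e+00] [-0.00629047  1.30873251 -3.61354196] [ 0.22592047 -0.01501861  0.01111243]
```

View pics/6w.png

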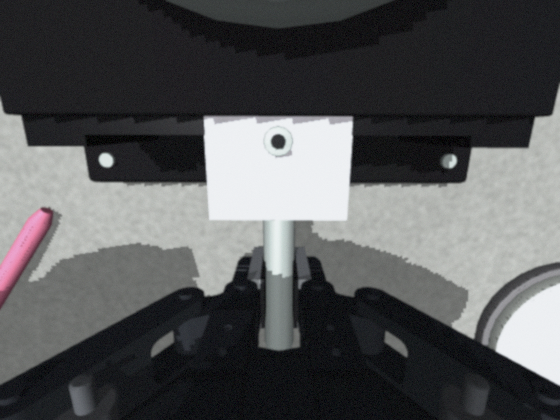

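View pics/6z.png

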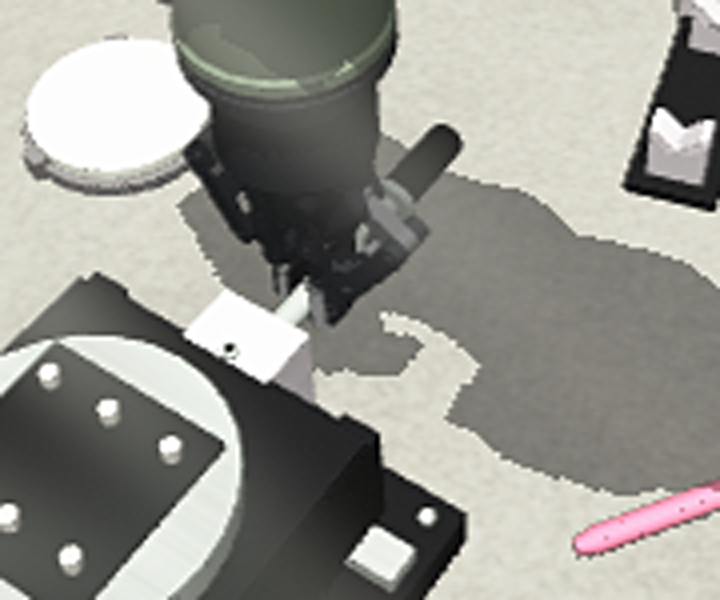

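```bash
python3 -m handwheel '[[0.2,0,0,0,0,0],[0,0,0,0,0,0],[0,0,0,0,0,0]]'
python3 - <<'E'
from h import *
import pickle
p=bot.grab_frame("side");pickle.dump(p,open("s7.pkl","wb"));print(pose()[0])
E
python3 -m handwheel '[[0,0,0,0,0,0],[0,0,0,0,0,0],[0,0,0,0,0,0],[0,0,0,0,0,0]]' -0.2
python3 - <<'E'
from h import *
import pickle
a=pickle.load(open("s7.pkl","rb"))
p=bot.grab_frame("side");pickle.dump(p,open("s8.pkl","wb"))
im=np.hstack([cv2.resize(x["pixels"][215:295,200:280],None,fx=5,fy=5,interpolation=cv2.INTER_CUBIC) for x in (a,p)])
cv2.imwrite("pics/8z.png",im)
w=bot.grab_frame("wrist");cv2.imwrite("pics/8w.png",w["pixels"])
s=bot.observe();print(s["position"],s["tool_rot"],s["force"],s["grip_width"])
E
```

```text
clock: 13.65
position: [0.5833, 0.0155, 0.0672]
tool_rot: [3.142, -0.0, 1.418]
force: [0.6, 0.9, -4.6]
grip_width: 0.0116
[0.58331358 0.01538055 0.06715677]
clock: 14.2
position: [0.5834, 0.0152, 0.0672]
tool_rot: [3.141, -0.0, 1.417]
force: [0.6, -0.7, -0.1]
grip_width: 0.0511
[0.58330099 0.01521674 0.06716785] [3.14156045e+00 2.91527353e-05 1.41752561e+00] [0.28872624 0.22362714 0.23382157] 0.05129174940761078
```

View pics/8z.png

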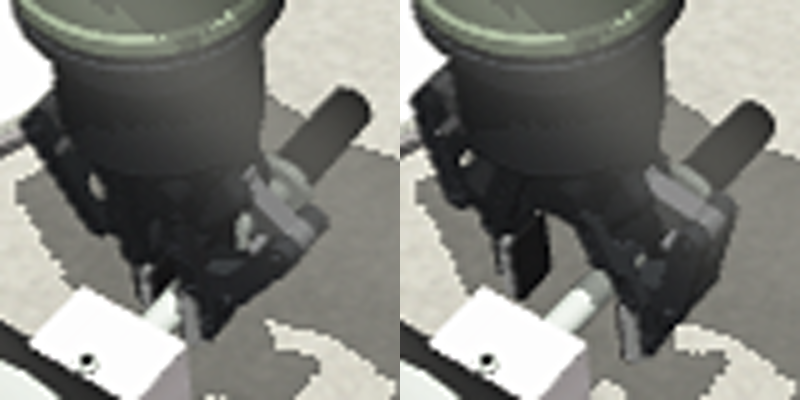

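View pics/8w.png

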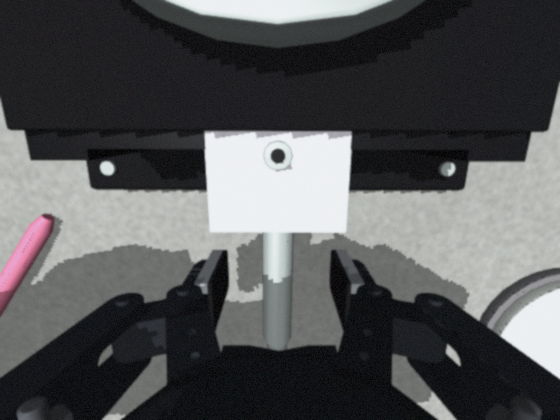

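```bash
python3 -m handwheel '[[-0.49,0,0,0,0,0],[-0.49,0,0,0,0,0],[-0.49,0,0,0,0,0],[-0.49,0,0,0,0,0],[-0.49,0,0,0,0,0],[-0.49,0,0,0,0,0],[-0.49,0,0,0,0,0],[-0.49,0,0,0,0,0]]'
python3 - <<'E'
from h import *
import pickle
p=bot.grab_frame("side");w=bot.grab_frame("wrist")
pickle.dump((p,w),open("s9.pkl","wb"))
cv2.imwrite("pics/9w.png",w["pixels"])
cv2.imwrite("pics/9z.png",cv2.resize(p["pixels"][200:320,180:330],None,fx=5,fy=5,interpolation=cv2.INTER_CUBIC))
s=bot.observe();print(s["position"],s["tool_rot"],s["force"],s["grip_width"])
E
```

```text
clock: 15.3
position: [0.5682, -0.0824, 0.0672]
tool_rot: [-3.142, 0.0, 1.418]
force: [-0.4, -0.2, 0.0]
grip_width: 0.0515
[ 0.56803463 -0.08337452  0.06723837] [3.14148322e+00 6.21363694e-04 1.41568889e+00] [-0.33789298 -0.60543858  0.36057608] 0.05130194556281491
```

View pics/9z.png

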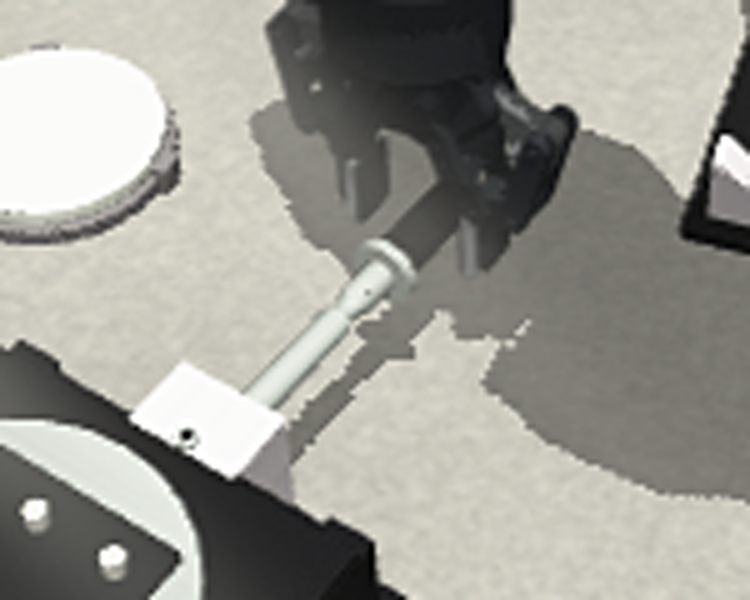

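View pics/9w.png

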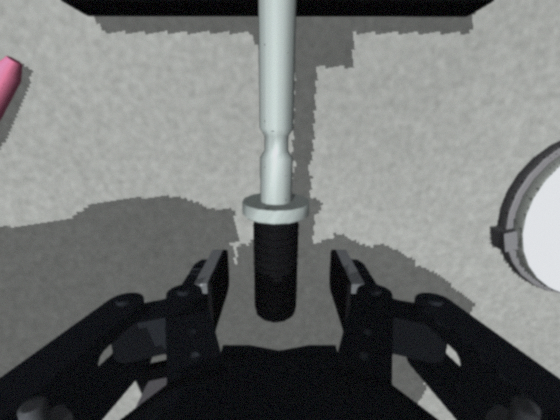

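```bash
python3 - <<'E'
from h import *
import pickle
p,w=pickle.load(open("s9.pkl","rb"))
P,q=pose()
for a,b in (((275.5,209),(257.8,252.4)),):
    X=tri([(w,a),(p,b)]);print(X,q.inv().apply(X-P), proj(w,X),proj(p,X))
for sx,sink in ((.030,0),(.030,.004),(.03,.008),(.034,.004)):
    X=P+q.apply([sx-.003,-.0012,-.018+sink]);print(sx,sink,proj(w,X),(proj(p,X)-[180,200])*5)
    X=P+q.apply([sx-.058,-.0012,-.018+sink]);print("   end",proj(w,X))
cv2.imwrite("pics/9c.png",cv2.resize(w["pixels"][180:340,220:330],None,fx=4,fy=4,interpolation=cv2.INTER_CUBIC)[:600])
E
```

```text
[ 0.56979277 -0.05210547  0.08036615] [ 0.03115711 -0.00309216 -0.01314748] [274.17604764 210.77121975] [257.36555671 252.58087812]
0.03 0 [278.43320466 223.03517244] [388.44186886 247.10723871]
   end [278.44915588 332.0144642 ]
0.03 0.004 [278.43849646 220.28811954] [388.75982305 253.35088746]
   end [278.45351024 326.71282575]
0.03 0.008 [278.44349213 217.69478747] [389.07581799 259.55606243]
   end [278.45764444 321.67923937]
0.034 0.004 [278.43727485 211.62879588] [383.27474015 259.45764735]
   end [278.45251926 319.68831439]
```

View pics/9c.png

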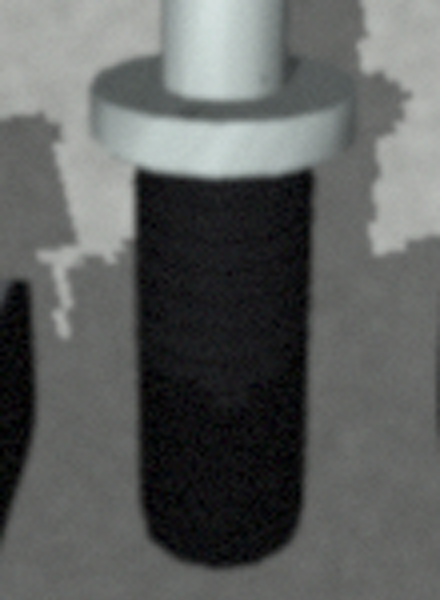

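```bash
python3 -m handwheel '[[0,0,0.18,0,0.0064,0],[0,0,0,0,0,0]]'
python3 -m handwheel '[[0,0,0,0,0,0],[0,0,0,0,0,0],[0,0,0,0,0,0],[0,0,0,0,0,0],[0,0,0,0,0,0]]' 1 60
python3 - <<'E'
from h import *
s=bot.observe();print(s["position"],s["tool_rot"],s["force"],s["moment"],s["grip_width"])
E
python3 -m handwheel '[[0,0,-0.09,0,-0.0032,0],[0,0,-0.09,0,-0.0032,0],[0,0,0,0,0,0],[0,0,0,0,0,0]]'
python3 - <<'E'
from h import *
import pickle
p=bot.grab_frame("side");w=bot.grab_frame("wrist")
pickle.dump((p,w),open("s10.pkl","wb"))
cv2.imwrite("pics/10w.png",w["pixels"])
cv2.imwrite("pics/10z.png",cv2.resize(p["pixels"][200:320,180:330],None,fx=5,fy=5,interpolation=cv2.INTER_CUBIC))
s=bot.observe();print(s["position"],s["tool_rot"],s["force"],s["moment"],s["grip_width"])
E
```

```text
clock: 15.65
position: [0.5681, -0.0821, 0.0626]
tool_rot: [-3.141, -0.04, 1.416]
force: [-0.2, -0.9, 0.1]
grip_width: 0.0512
clock: 16.27
position: [0.5684, -0.0812, 0.0627]
tool_rot: [-3.141, -0.041, 1.418]
force: [0.3, 3.1, 1.4]
grip_width: 0.017
[ 0.56837016 -0.08121426  0.06265898] [-3.14148892 -0.04053246  1.41789155] [0.29371214 3.07371682 1.44257642] [ 0.61895989 -0.06583056  0.02673547] 0.017026865610764944
clock: 16.77
position: [0.5684, -0.0816, 0.0672]
tool_rot: [3.141, 0.0, 1.418]
force: [-0.1, 0.5, 0.6]
grip_width: 0.0172
[ 0.56832009 -0.08166691  0.0671208 ] [-3.14156347e+00 -2.54855717e-04  1.41746615e+00] [ 0.43448868 -0.21480686  0.58721692] [ 0.13826565 -0.03381687 -0.04766262] 0.016961973855457852
```

View pics/10z.png

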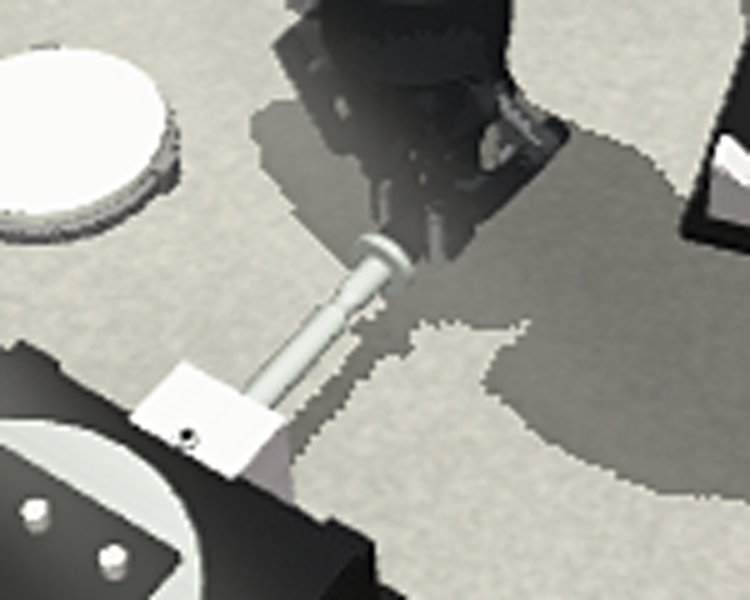

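View pics/10w.png

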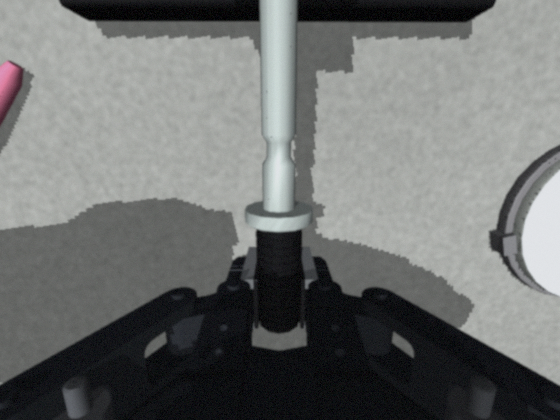

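```bash
python3 -m handwheel '[[0.2,0,0,0,0,0],[0.2,0,0,0,0,0]]'
python3 -m handwheel '[[0.2,0,0,0,0,0],[0.2,0,0,0,0,0]]'
python3 -m handwheel '[[0.2,0,0,0,0,0],[0.2,0,0,0,0,0]]'
python3 -m handwheel '[[0.2,0,0,0,0,0],[0.2,0,0,0,0,0]]'
```

```text
clock: 17.12
position: [0.5696, -0.0728, 0.0671]
tool_rot: [3.142, 0.001, 1.416]
force: [-0.8, -6.0, -0.2]
grip_width: 0.0171
clock: 17.38
position: [0.5712, -0.0628, 0.0672]
tool_rot: [3.142, 0.001, 1.416]
force: [-2.1, -6.6, 0.8]
grip_width: 0.017
clock: 17.62
position: [0.5727, -0.053, 0.0672]
tool_rot: [-3.142, 0.001, 1.417]
force: [-2.2, -6.6, 1.7]
grip_width: 0.0169
clock: 17.88
position: [0.5742, -0.0431, 0.0672]
tool_rot: [-3.142, 0.001, 1.417]
force: [-2.5, -6.8, 2.1]
grip_width: 0.0169
```

```bash
python3 -m handwheel '[[0.2,0,0,0,0,0],[0.2,0,0,0,0,0],[0.16,0,0,0,0,0]]'
python3 -m handwheel '[[0.06,0,0,0,0,0],[0.06,0,0,0,0,0]]'
python3 -m handwheel '[[0.06,0,0,0,0,0],[0.06,0,0,0,0,0]]'
```

```text
clock: 18.25
position: [0.5763, -0.0301, 0.0673]
tool_rot: [3.141, 0.002, 1.416]
force: [-3.7, -12.0, 4.8]
grip_width: 0.0171
clock: 18.5
position: [0.5767, -0.0275, 0.0674]
tool_rot: [3.141, 0.002, 1.416]
force: [-4.1, -12.9, 5.9]
grip_width: 0.0169
clock: 18.75
position: [0.5772, -0.0248, 0.0675]
tool_rot: [3.141, 0.002, 1.416]
force: [-3.1, -13.3, 6.5]
grip_width: 0.0171
```

```bash
cat >> h.py <<'E'
def fm():
    s=bot.observe(); q=Ro.from_euler('xyz',s["tool_rot"])
    print("pos",s["position"].round(4),"rot",s["tool_rot"].round(4),"F_tool",q.inv().apply(s["force"]).round(2),"M_tool",q.inv().apply(s["moment"]).round(3))
E
python3 -c "
from h import *
fm()"
python3 -m handwheel '[[0,0,-0.03,0,0,0],[0,0,0,0,0,0]]'
python3 -c "
from h import *
fm()"
python3 -m handwheel '[[0,0,-0.03,0,0,0],[0,0,0,0,0,0]]'
python3 -c "
from h import *
fm()"
```

```text
pos [ 0.5772 -0.0248  0.0675] rot [3.1412e+00 2.3000e-03 1.4155e+00] F_tool [-13.62  -1.02  -6.52] M_tool [ 0.45  -2.784 -0.101]
clock: 19.0
position: [0.5774, -0.0236, 0.068]
tool_rot: [3.141, 0.001, 1.416]
force: [-2.2, -6.0, 2.8]
grip_width: 0.017
pos [ 0.5774 -0.0236  0.068 ] rot [3.1413e+00 1.0000e-03 1.4164e+00] F_tool [-6.24 -1.28 -2.77] M_tool [ 0.053 -1.25  -0.026]
clock: 19.25
position: [0.5773, -0.0234, 0.0687]
tool_rot: [3.141, 0.001, 1.416]
force: [-1.3, -5.4, 1.5]
grip_width: 0.0171
pos [ 0.5773 -0.0234  0.0687] rot [3.1415e+00 9.0000e-04 1.4165e+00] F_tool [-5.5  -0.48 -1.49] M_tool [ 0.048 -1.225 -0.014]
```

```bash
python3 -m handwheel '[[0,0,0,0,-0.0012,0],[0,0,0,0,0,0]]'
python3 -c "
from h import *
fm()"
python3 -m handwheel '[[0,0,-0.02,0,-0.0005,0],[0,0,0,0,0,0]]'
python3 -c "
from h import *
fm()"
```

```text
clock: 19.5
position: [0.5774, -0.0229, 0.0687]
tool_rot: [3.142, 0.008, 1.417]
force: [-0.2, -4.6, 1.7]
grip_width: 0.0172
pos [ 0.5774 -0.0229  0.0687] rot [3.1415 0.0083 1.417 ] F_tool [-4.63  0.5  -1.7 ] M_tool [ 0.088 -0.915  0.035]
clock: 19.75
position: [0.5775, -0.0225, 0.0691]
tool_rot: [3.142, 0.011, 1.417]
force: [0.7, -5.2, 1.1]
grip_width: 0.017
pos [ 0.5775 -0.0225  0.0691] rot [3.1415 0.0109 1.4174] F_tool [-5.09  1.48 -1.  ] M_tool [-0.119 -0.967  0.056]
```

```bash
python3 -m handwheel '[[0.06,0,0,0,0,0],[0,0,0,0,0,0]]'
python3 -m handwheel '[[0.06,0,0,0,0,0],[0,0,0,0,0,0]]'
python3 -c "
from h import *
import pickle
fm()
p=bot.grab_frame('side');w=bot.grab_frame('wrist')
pickle.dump((p,w),open('s11.pkl','wb'))
cv2.imwrite('pics/11w.png',w['pixels'])
cv2.imwrite('pics/11z.png',cv2.resize(p['pixels'][220:340,140:290],None,fx=5,fy=5,interpolation=cv2.INTER_CUBIC))"
```

```text
clock: 20.0
position: [0.5776, -0.0216, 0.0691]
tool_rot: [-3.142, 0.011, 1.417]
force: [-0.6, -7.6, 1.1]
grip_width: 0.0168
clock: 20.25
position: [0.5776, -0.0215, 0.0691]
tool_rot: [3.142, 0.013, 1.416]
force: [-1.6, -14.2, 1.3]
grip_width: 0.0169
pos [ 0.5776 -0.0215  0.0691] rot [3.1415 0.013  1.4162] F_tool [-14.3    0.58  -1.13] M_tool [-0.003 -2.996 -0.084]
```

View pics/11w.png

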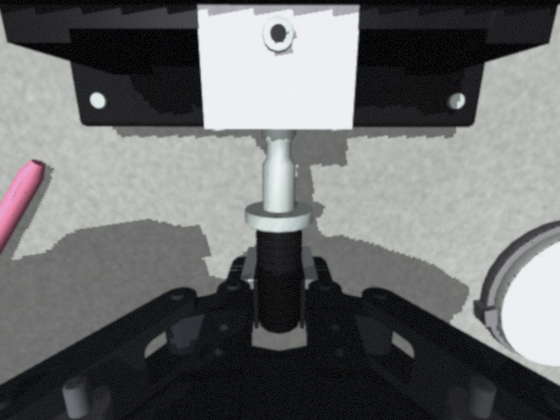

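View pics/11z.png

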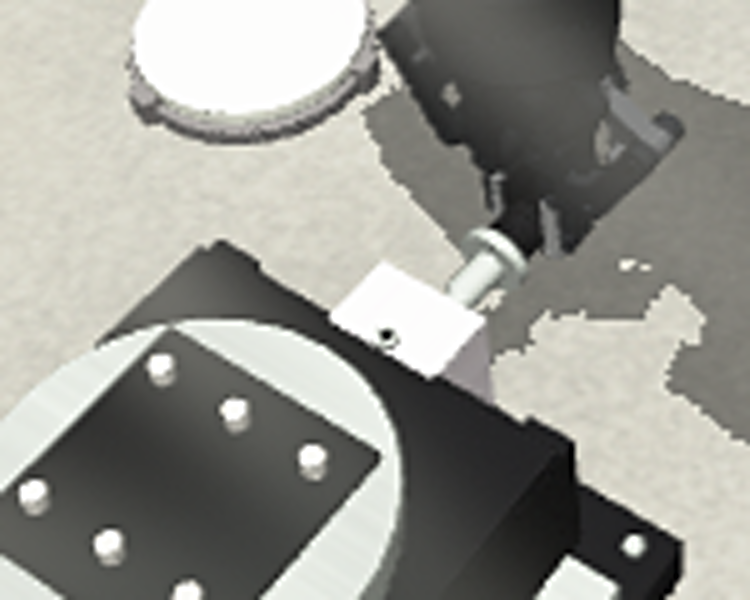

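```bash
python3 -m handwheel '[[-0.08,0,0,0,0,0],[-0.08,0,0,0,0,0],[0,-0.08,0,0,0,0],[0,-0.08,0,0,0,0],[0,-0.08,0,0,0,0],[0,-0.08,0,0,0,0],[0,0,0,0,0,0]]'
python3 -c "
from h import *
fm()"
python3 -m handwheel '[[0.06,0,0,0,0,0],[0.06,0,0,0,0,0],[0,0,0,0,0,0]]'
python3 -c "
from h import *
fm()"
python3 -m handwheel '[[0.06,0,0,0,0,0],[0.04,0,0,0,0,0],[0,0,0,0,0,0]]'
python3 -c "
from h import *
fm()"
```

```text
clock: 21.22
position: [0.5692, -0.0219, 0.0692]
tool_rot: [-3.141, 0.01, 1.418]
force: [1.3, 3.5, 0.4]
grip_width: 0.0171
pos [ 0.5692 -0.0219  0.0692] rot [-3.1412  0.0104  1.4179] F_tool [ 3.69  0.73 -0.45] M_tool [-0.13   0.936  0.09 ]
clock: 21.6
position: [0.5695, -0.0205, 0.0691]
tool_rot: [-3.141, 0.012, 1.417]
force: [-0.8, -4.7, 1.2]
grip_width: 0.0168
pos [ 0.5695 -0.0205  0.0691] rot [-3.1413  0.0122  1.4167] F_tool [-4.82 -0.07 -1.15] M_tool [-0.014 -0.962  0.025]
clock: 21.98
position: [0.5695, -0.0203, 0.0691]
tool_rot: [-3.141, 0.015, 1.415]
force: [-2.8, -17.2, 1.2]
grip_width: 0.0169
pos [ 0.5695 -0.0203  0.0691] rot [-3.1414  0.0146  1.4149] F_tool [-17.44  -0.08  -0.93] M_tool [-0.033 -3.409  0.02 ]
```

```bash
python3 -m handwheel '[[-0.08,0,0,0,0,0],[-0.08,0,0,0,0,0],[0,-0.07,0,0,0,0],[0,-0.07,0,0,0,0],[0,-0.06,0,0,0,0],[0,0,0,0,0,0]]'
python3 -c "
from h import *
fm()"
python3 -m handwheel '[[0.06,0,0,0,0,0],[0.06,0,0,0,0,0],[0,0,0,0,0,0]]'
python3 -c "
from h import *
fm()"
python3 -m handwheel '[[0.04,0,0,0,0,0],[0.03,0,0,0,0,0],[0,0,0,0,0,0]]'
python3 -c "
from h import *
fm()"
```

```text
clock: 22.72
position: [0.5645, -0.0199, 0.0691]
tool_rot: [-3.141, 0.011, 1.418]
force: [0.3, -0.4, 0.7]
grip_width: 0.0172
pos [ 0.5645 -0.0199  0.0691] rot [-3.1413  0.0107  1.4177] F_tool [-0.38  0.36 -0.71] M_tool [-0.112  0.06   0.014]
clock: 23.1
position: [0.5648, -0.018, 0.0691]
tool_rot: [-3.141, 0.012, 1.417]
force: [-1.3, -6.7, 1.5]
grip_width: 0.017
pos [ 0.5648 -0.018   0.0691] rot [-3.1412  0.012   1.417 ] F_tool [-6.8  -0.28 -1.38] M_tool [-0.016 -1.15  -0.079]
clock: 23.48
position: [0.5649, -0.0164, 0.069]
tool_rot: [-3.141, 0.012, 1.417]
force: [-1.1, -7.5, 1.3]
grip_width: 0.0174
pos [ 0.5649 -0.0164  0.069 ] rot [-3.1408  0.0121  1.4169] F_tool [-7.64  0.03 -1.21] M_tool [ 0.095 -1.481 -0.124]
```

```bash
python3 -m handwheel '[[0.06,0,0,0,0,0],[0.06,0,0,0,0,0]]'
python3 -c "
from h import *
fm()"
python3 -m handwheel '[[0.06,0,0,0,0,0],[0.06,0,0,0,0,0]]'
python3 -c "
from h import *
fm()"
```

```text
clock: 23.72
position: [0.5651, -0.0138, 0.0689]
tool_rot: [-3.141, 0.013, 1.417]
force: [-2.3, -9.2, 0.9]
grip_width: 0.0173
pos [ 0.5651 -0.0138  0.0689] rot [-3.1405  0.0126  1.4167] F_tool [-9.5  -0.9  -0.82] M_tool [ 0.223 -1.896 -0.233]
clock: 23.98
position: [0.5653, -0.0112, 0.0688]
tool_rot: [-3.14, 0.013, 1.417]
force: [-4.8, -12.1, 1.8]
grip_width: 0.0168
pos [ 0.5653 -0.0112  0.0688] rot [-3.1402  0.013   1.4166] F_tool [-12.74  -2.93  -1.64] M_tool [ 0.523 -2.535 -0.331]
```

```bash
python3 -m handwheel '[[0,-0.03,0,0,0,0],[0,0,0,0,0,0]]'
python3 -c "
from h import *
fm()"
python3 -m handwheel '[[0.05,-0.01,-0.01,0,0,0],[0.05,0,0,0,0,0]]'
python3 -c "
from h import *
fm()"
```

```text
clock: 24.22
position: [0.5649, -0.0104, 0.0689]
tool_rot: [-3.141, 0.012, 1.417]
force: [-2.1, -8.1, 1.7]
grip_width: 0.0173
pos [ 0.5649 -0.0104  0.0689] rot [-3.1406  0.0122  1.4169] F_tool [-8.31 -0.84 -1.58] M_tool [ 0.247 -1.635 -0.211]
clock: 24.48
position: [0.5649, -0.0077, 0.0689]
tool_rot: [-3.14, 0.012, 1.417]
force: [-3.1, -6.9, -0.7]
grip_width: 0.0172
pos [ 0.5649 -0.0077  0.0689] rot [-3.1401  0.0122  1.4172] F_tool [-7.33 -2.02  0.77] M_tool [ 0.36  -1.473 -0.3  ]
```

```bash
python3 -m handwheel '[[0.08,-0.02,0,0,0,0],[0.08,0,0,0,0,0]]'
python3 -c "
from h import *
fm()"
python3 -m handwheel '[[0.08,0,0,0,0,0],[0.08,0,0,0,0,0]]'
python3 -c "
from h import *
fm()"
python3 -m handwheel '[[0.08,0,0,0,0,0],[0.06,0,0,0,0,0]]'
python3 -c "
from h import *
fm()"
```

```text
clock: 24.72
position: [0.5651, -0.0037, 0.069]
tool_rot: [-3.14, 0.012, 1.417]
force: [-1.8, -7.3, 0.3]
grip_width: 0.0172
pos [ 0.5651 -0.0037  0.069 ] rot [-3.1404  0.0121  1.4171] F_tool [-7.47 -0.68 -0.2 ] M_tool [ 0.215 -1.331 -0.19 ]
clock: 24.98
position: [0.5657, 0.0001, 0.069]
tool_rot: [-3.14, 0.012, 1.417]
force: [-3.4, -8.1, 1.5]
grip_width: 0.0173
pos [5.657e-01 1.000e-04 6.900e-02] rot [-3.1403  0.0123  1.417 ] F_tool [-8.58 -2.07 -1.41] M_tool [ 0.399 -1.507 -0.185]
clock: 25.22
position: [0.5662, 0.0035, 0.069]
tool_rot: [-3.14, 0.012, 1.417]
force: [-4.3, -8.6, 1.6]
grip_width: 0.017
pos [0.5662 0.0035 0.069 ] rot [-3.1403  0.0123  1.417 ] F_tool [-9.13 -2.96 -1.45] M_tool [ 0.515 -1.633 -0.268]
```

```bash
python3 -m handwheel '[[0.06,-0.03,0,0,0,0],[0.06,0,0,0,0,0]]'
python3 -m handwheel '[[0.06,0,0,0,0,0],[0.06,-0.01,0,0,0,0]]'
python3 -c "
from h import *
import pickle
fm()
p=bot.grab_frame('side');w=bot.grab_frame('wrist')
pickle.dump((p,w),open('s12.pkl','wb'))
cv2.imwrite('pics/12w.png',w['pixels'])"
```

```text
clock: 25.48
position: [0.5661, 0.0067, 0.069]
tool_rot: [-3.141, 0.012, 1.417]
force: [-2.5, -7.7, 1.2]
grip_width: 0.0168
clock: 25.72
position: [0.5665, 0.0096, 0.069]
tool_rot: [-3.141, 0.012, 1.417]
force: [-1.6, -7.5, 1.7]
grip_width: 0.0166
pos [0.5665 0.0096 0.069 ] rot [-3.1411  0.0121  1.4168] F_tool [-7.7  -0.46 -1.61] M_tool [ 0.01  -1.458 -0.061]
```

View pics/12w.png

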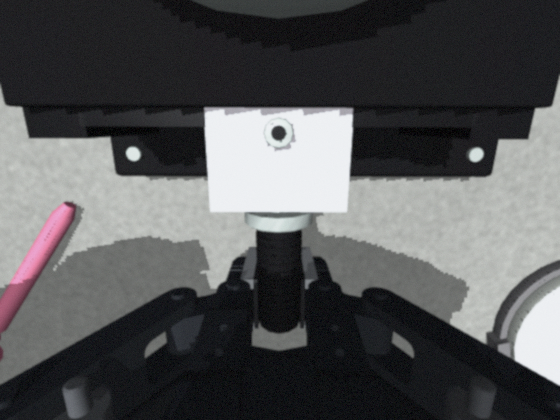

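```bash
python3 -m handwheel '[[0.05,0,0,0,0,0],[0.05,0,0,0,0,0]]'
python3 -m handwheel '[[0.05,0,0,0,0,0],[0.03,0,0,0,0,0]]'
python3 -m handwheel '[[0.03,0,0,0,0,0],[0,0,0,0,0,0]]'
python3 -c "
from h import *
fm()"
```

```text
clock: 26.08
position: [0.5668, 0.0122, 0.069]
tool_rot: [-3.141, 0.012, 1.417]
force: [-2.2, -6.3, 3.9]
grip_width: 0.0173
clock: 26.32
position: [0.5672, 0.0142, 0.069]
tool_rot: [-3.141, 0.012, 1.417]
force: [-2.5, -8.5, 4.5]
grip_width: 0.0175
clock: 26.58
position: [0.5672, 0.0141, 0.069]
tool_rot: [-3.141, 0.013, 1.416]
force: [-2.6, -10.8, 3.5]
grip_width: 0.0171
pos [0.5672 0.0141 0.069 ] rot [-3.141   0.0129  1.4165] F_tool [-11.13  -0.9   -3.4 ] M_tool [ 0.23  -2.187 -0.234]
```

```bash
python3 -m handwheel '[[0.04,0,0,0,0,0],[0,0,0,0,0,0]]'
python3 -c "
from h import *
import pickle
fm()
p=bot.grab_frame('side');w=bot.grab_frame('wrist')
pickle.dump((p,w),open('s13.pkl','wb'))
cv2.imwrite('pics/13.png',np.hstack([cv2.resize(w['pixels'][150:260,210:350],None,fx=2.8,fy=2.8,interpolation=cv2.INTER_CUBIC),cv2.resize(p['pixels'][230:340,150:290],None,fx=2.8,fy=2.8,interpolation=cv2.INTER_CUBIC)]))"
```

```text
clock: 26.82
position: [0.5671, 0.0142, 0.069]
tool_rot: [-3.141, 0.014, 1.416]
force: [-3.2, -16.5, 4.0]
grip_width: 0.0169
pos [0.5671 0.0142 0.069 ] rot [-3.141   0.0139  1.4158] F_tool [-16.86  -0.59  -3.72] M_tool [ 0.176 -3.186 -0.204]
```

View pics/13.png

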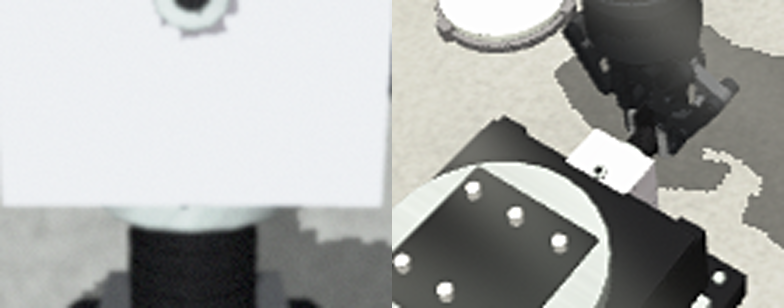

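```bash
python3 -m handwheel '[[-0.04,0,0,0,0,0],[0,0,0,0,0,0]]'
python3 -m handwheel '[[0,0,0,0,0,0],[0,0,0,0,0,0],[0,0,0,0,0,0],[0,0,0,0,0,0]]' -0.2
python3 -m handwheel '[[-0.1,0,-0.2,0,0,0],[-0.1,0,-0.6,0,0,0],[-0.2,0,-0.9,0,0,0],[-0.3,0,-0.9,0,0,0],[-0.4,0,-0.9,0,0,0],[-0.4,0,-0.9,0,0,0],[0,0,0,0,0,0],[0,0,0,0,0,0]]'
python3 -c "
from h import *
import pickle
fm()
p=bot.grab_frame('side');w=bot.grab_frame('wrist')
pickle.dump((p,w),open('s14.pkl','wb'))
cv2.imwrite('pics/14w.png',w['pixels'])
cv2.imwrite('pics/14z.png',cv2.resize(p['pixels'][220:340,150:300],None,fx=5,fy=5,interpolation=cv2.INTER_CUBIC))"
```

```text
clock: 27.18
position: [0.5672, 0.0142, 0.069]
tool_rot: [-3.141, 0.013, 1.416]
force: [-1.8, -10.2, 4.1]
grip_width: 0.0171
clock: 27.68
position: [0.5677, 0.0162, 0.069]
tool_rot: [-3.141, 0.011, 1.418]
force: [-0.5, -0.1, -0.6]
grip_width: 0.0514
clock: 28.68
position: [0.5621, -0.0196, 0.1795]
tool_rot: [3.142, 0.01, 1.418]
force: [-0.8, 0.7, -0.7]
grip_width: 0.0509
pos [ 0.5621 -0.0196  0.1795] rot [3.1415 0.0103 1.4178] F_tool [ 0.62 -0.94  0.69] M_tool [ 0.062 -0.016  0.058]
```

View pics/14w.png

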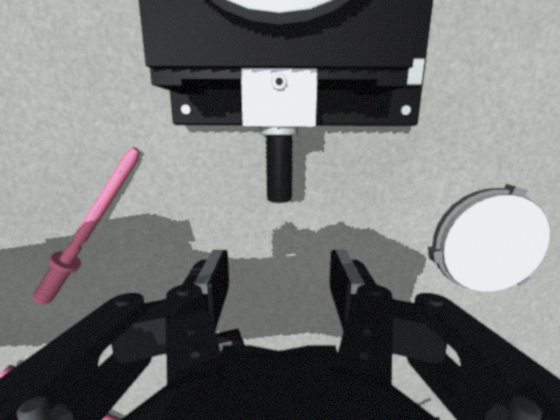

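View pics/14z.png

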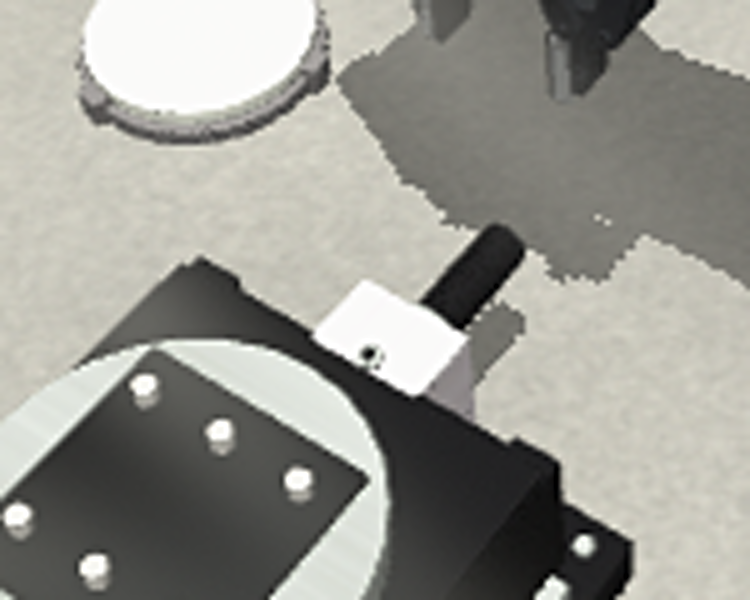

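```bash
python3 - <<'E'
from h import *
import pickle
p,w=pickle.load(open("s14.pkl","rb"))
cv2.imwrite('pics/14c.png',cv2.resize(w['pixels'][110:215,230:330],None,fx=5.5,fy=5.5,interpolation=cv2.INTER_CUBIC))
g=cv2.cvtColor(w["pixels"],cv2.COLOR_BGR2GRAY)
print(g[118:140,279],g[118:135,255],g[190:210,279])
P,q=pose()
def X(r,z,c=279): return q.inv().apply(atz(w,(c,r),z)-P)
f=X(126,.105,255)[0];print("face",f)
for r in (132,133,134,135): print(r,"collar rear top z=.1 ->seat",X(r,.1)[0]+.006-f)
for r in (199,200,201,202): print(r,"end z=.0875..",X(r,.085)[0]+.058-f)
E
```

```text
[238 237 238 239 237 238 235 224 185 153 164 201 229 231 228 209 159  85
  40  54  45  54] [237 237 237 237 238 237 233 212 149 114 106 106 107 112 143 170 181] [ 33  35  42  35  38  33  38  38  34  36  32  46  87 142 175 186 185 185
 188 186]
face 0.0688193684642098
132 collar rear top z=.1 ->seat 0.001938460229111691
133 collar rear top z=.1 ->seat 0.0012528457838472812
134 collar rear top z=.1 ->seat 0.0005660070413228413
135 collar rear top z=.1 ->seat -0.00012205928072162031
199 end z=.0875.. 0.0016089295261127734
200 end z=.0875.. 0.0007806218348448968
201 end z=.0875.. -4.925907092906412e-05
202 end z=.0875.. -0.0008807176775066788
```

View pics/14c.png

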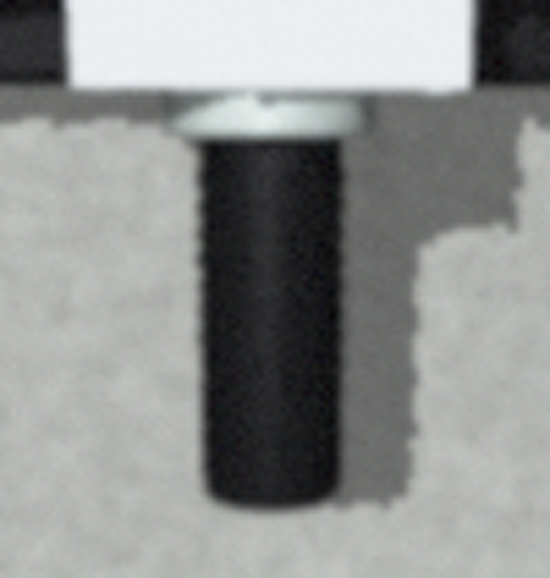

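```bash
python3 - <<'E'
from h import *
import pickle
a=pickle.load(open("P0.pkl","rb"))["side"]["pixels"];p=bot.grab_frame("side")["pixels"]
d=cv2.absdiff(a,p)
for n,(x,y) in {"obj":(241,190),"pos":(284,182),"wafer":(192,229)}.items(): print(n,d[y-12:y+12,x-12:x+12].mean().round(2))
fm(); print(bot.job_done())
E
```

```text
obj 128.01
pos 12.8
wafer 15.83
pos [ 0.5619 -0.0196  0.1789] rot [-3.1406  0.0109  1.418 ] F_tool [-0.06 -1.13  0.42] M_tool [ 0.03   0.019 -0.09 ]
the job is handed in; nothing more can be done
None
```

```bash
python3 -c "
import pickle,cv2
p,w=pickle.load(open('s14.pkl','rb'));cv2.imwrite('pics/15.png',p['pixels'])"
```

```text
(no output)
```

View pics/15.png

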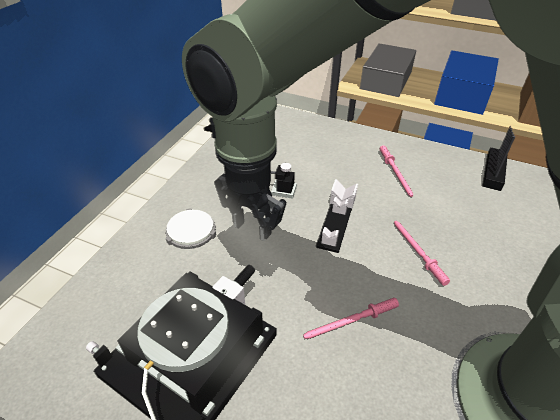

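The lock rod is home and released, and the job was handed in about 29 s into the 72 s allowed.

**What I did**
- I lifted the rod by the bare shank and slid it about 55 mm into the bore.
- I let go, took it again by the handle, and pushed until the nose met the keeper. The push force was about 14 N.
- I eased back and slid the carriage 8 mm towards the robot, where the nose still met the keeper (about 17 N). At about 13 mm it entered the hole.
- I then followed the hole and pushed gently until the collar seated. The hardest I saw the wrist pushed end-on was about 17 N.

**Last checks**
- The collar stopped 33.5 mm past the keeper's face (34 mm expected). Adding force did not move it further.
- In the wrist picture the seat lies 0 to 1 mm from the block's face, with the handle in line with the bore.
- The gripper is open and clear of everything, and the force reading is at noise level.
- The wafer box and positioner stand where they were in the last side view.
- The objective was hidden behind the arm in that view, so an automatic comparison with the first picture differed strongly there. I could not confirm its place directly. The gripper was never brought down near it, and no contact force showed.

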